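# Pull the plug-in modules and hang up the caddy

## Robot

A 6-joint arm with a two-finger parallel gripper is mounted at the origin on the work surface. World frame = base frame: x ahead of the robot, y to its left, z up, the work surface at z = 0. Lengths are in m, angles in rad, forces in N, time in s.
With the tool pointing down it reaches from about 0.3 to 0.875 m from the base axis. Payload 6.4 kg.
Tool frame: the origin (TCP) lies on the centre line of the jaws, within the pads' length; the fingertips stand 25 mm ahead of it and the grasp point (between the pads) lies 6 mm ahead of it; z points along the fingers, y is the line along which they close (so a half turn about z gives the same grasp; the last joint's range is limited). The gripper opens to 85 mm and grips with 20 to 120 N. Pads are 22 mm wide; open, the fingers measure 114 mm over their backs; the gripper's body (76 mm by 85 mm) begins 54 mm behind the grasp point. The pads swing forward as they close: fully open they stand 13 mm farther back than shut.
Start: joints at [1.103, 0.181, 1.607, -0, 1.354, -0.206], TCP at [0.149, 0.555, 0.256] pointing down, gripper open.
Joint ranges: [-2.99, 2.99], [-0.89, 2.07], [0.3, 2.58], [-1.14, 4.28], [0, 2.63], [-3.12, 3.12]. Speed limits (rad/s): [2.57, 2.57, 3.01, 3.14, 3.14, 3.14].

## Interface

Orientations are given as a unit quaternion [w, x, y, z].
In Python, from bench import get_obs, camera, hand_in, spot_in gives the robot as it stands.
- The arm moves only by the shell command python3 -m jog 'ROWS'. ROWS is JSON, one flat list of numbers, 7 for each row, row after row: the shift along the tool's x, y, z in m, then the turn, a rotation vector about the tool's x, y, z in rad, then the closure, from 0 (fully open) to 1 (shut). A call has 1 to 20 rows; each row is the pose to reach, as a shift and turn from the pose commanded when the call began, along the tool's axes at that moment; what a row does not reach only later rows make up. A row lasts 1/8 s, in which the tool goes at most 62.5 mm and 10.7 degrees, less where a joint would pass 70% of its speed; a pose out of reach is approached as far as the arm can. A call with a gripper value outside its range is refused whole. The fingers move at their own pace and stop on an object; the grip force is fixed at half the most. Time passes only in rows, so rows that repeat a pose let the fingers close. It gives the time, the measured TCP pose, the force, the opening and the grip force at its end, in the units of the state.
- get_obs(): the state, without advancing time (a new reading comes with each control period).
- camera(name): name is "scene" or "top" or "wrist"; returns a dict with "frame" (384x512x3 uint8, red, green, blue), "mtx" (3x3 intrinsics, pixels), "extrinsics" (4x4, takes a point from camera to world coordinates). Camera axes: x right, y up, looking along -z (the intrinsics and any distortion apply to the point x, -y, -z); pixel columns grow to the right and rows downward; lengths in m; the calibration is good to about 2 mm. A picture is of the moment at which its call begins. There is no depth.
- hand_in(): hands the job in; it is judged then, once.
Trained networks look in a picture, given as the dict that the camera call returned (one of the last four; its "shot" number tells which), for a name from the list of things; names that differ only in an ending like _2 or _b are one class to them, and where a whole thing is asked for, a point or a joint stands for the part that bears it (a point fixed in the world has none). Each returns a list of dicts, best first, with "confidence" (0 to 1); they miss things now and then, are a little off and sometimes report something else, mostly with a low value. They report only what shows in the picture. A call takes as long as a camera call. They do not tell look-alikes from the thing itself.
- spot_in(picture, name): "xyz" ([x, y, z] in m, in world coordinates, good to about 4 mm: the middle of the surface that is visible of it).
The state is a dict: "time_s": time; "q": joint angles; "dq": joint speeds; "joint_efforts": joint torques, N m; "eef_pos": TCP position; "eef_rot": TCP orientation; "wrist_force": force on the tool from outside, world axes, zero at the start; "torque": the same for the moment, N m; "opening": opening from 0.0 (shut) to 1.0 (fully open); "grasp_force": force on a finger pad.
Only numpy, scipy, OpenCV 4.12 (cv2) and the standard library are available. Lean on these libraries where they do the work, as an engineer would, in place of code of your own. Each camera call takes 0.05 s, during which the arm holds its last target. There are 200 camera calls.

## Task

Switch the bench unit off by pushing its power lever right over to the back, and only then lift every plug-in module straight up out of its well and stand it upright in a compartment of the carrying caddy, without dropping it. When all the modules that are there are in the caddy, hang the caddy with them by its handle on the double hook, the handle bar lying across both prongs, and leave it hanging still; don't disturb the other things on the bench.

Things in the scene. Friction and masses are not known exactly. Their poses are not given: they have to be found in the camera images.
- chassis: fixed bench unit: aluminium block 180 (x) x 220 (y) x 86 mm tall, front panel to -x, power lever on top. Four wells in its top, 26 x 38 mm (1 mm clearance round a module), 72 mm deep, centred at x = -45 or +45, y = -70 or -5 mm. Two stubs 20 mm high on top at x = +74, y = +40 and +90 mm. Origin: centre of the underside; x to the back, z up
- lever (a joint): power lever, rad: 0 = on, leaning 0.5 rad to the front (chassis -x); 1.0 = off, leaning 0.5 rad to the back, where it stops. 10 mm rod with a 26 mm black knob 65 mm from the pivot; moves at 1 to 2 N, stays where left. Pivot along the chassis y, at x = 0, y = +75, z = 108 mm in the chassis frame, on a housing 70 (x) x 50 x 25 mm tall
- lever_tip (a point): centre of the lever's knob
- module0: plug-in module, a plain aluminium can 24 (x) x 36 (y) x 112 mm tall, 60 to 120 g, black top plate. At the start it stands in one of the chassis's wells, axes along the chassis's, 72 mm deep in it and 40 mm out; take it from above across the 24 mm side. Origin: centre of the underside, z up along the can. None from the start on: this module is absent
- module1: plug-in module, a plain aluminium can 24 (x) x 36 (y) x 112 mm tall, 60 to 120 g, black top plate. At the start it stands in one of the chassis's wells, axes along the chassis's, 72 mm deep in it and 40 mm out; take it from above across the 24 mm side. Origin: centre of the underside, z up along the can. None from the start on: this module is absent
- module2: plug-in module, a plain aluminium can 24 (x) x 36 (y) x 112 mm tall, 60 to 120 g, black top plate. At the start it stands in one of the chassis's wells, axes along the chassis's, 72 mm deep in it and 40 mm out; take it from above across the 24 mm side. Origin: centre of the underside, z up along the can. None from the start on: this module is absent
- module3: plug-in module, a plain aluminium can 24 (x) x 36 (y) x 112 mm tall, 60 to 120 g, black top plate. At the start it stands in one of the chassis's wells, axes along the chassis's, 72 mm deep in it and 40 mm out; take it from above across the 24 mm side. Origin: centre of the underside, z up along the can. None from the start on: this module is absent
- caddy: grey metal caddy 181 (x) x 119 (y) mm, walls 60 mm high, floor 4 mm, 0.3 to 0.55 kg. Four open compartments 50 (x) x 40 (y) mm, centres x = +-62, y = +-36 mm (one module each); between x = -35 and +35 mm a trough under the rigid handle: rods of 8 mm at x = 0, y = +-58 mm and a square bar 16 x 16 mm along y, its axis 185 mm up, rubber on its middle 44 mm. Origin: centre of the underside, z up
- caddy_grip (a point): centre of the caddy's rubber grip, 185 mm above its underside
- hook: fixed double-hook stand: two level prongs, 8 mm round steel at y = +-36 mm, axes 225 mm above the bench, from a post (20 mm thick, x = +140 mm) towards the stand's -x (robot side) to x = -18 mm, then turned up to tips at x = -27 mm, top 248 mm above the bench. Nothing stands above. Base plate 12 mm thick, x = -55 to +175 mm, 200 mm wide. Origin: on the bench
- hook_seat (a point): where the centre of the caddy's grip hangs: midway between the prongs, stand x = +10 mm, 237 mm above the bench (bar lying on both prongs). From 30 mm nearer the tips to 60 mm nearer the post is good too. Axes as the stand's
- mug: bystander: white mug, 80 mm across, 95 mm high
- spool: bystander: solder spool, 60 mm across, 52 mm high
- cleaner: bystander: spray can, 56 mm across, 170 mm high
- jar: bystander: screw-lid glass jar, 68 mm across, 80 mm high
- screwdriver: bystander: screwdriver, 200 mm long, lying
- meter: bystander: multimeter, 160 x 80 x 34 mm, lying
- parts_tray: bystander: grey parts tray, 110 x 160 x 40 mm
Things that resemble listed ones, but are neither listed nor needed, are in the scene too. What is shaped like the module3 but blue or yellow is not meant.

How it is judged:
By the outcome, as a careful person would: the job done as asked, in the order asked, and still so for the second after the job is handed in, with the robot touching nothing.
Of module0, module1, module2, module3 only 3 to 4 are there at a start; the rules pass over those that are not, and their reading is None.
At some moment in a run one of caddy may be knocked a few centimetres aside while the robot is not near it.
It also fails if it takes over 210 s, if anything falls off the work surface, if the arm or the gripper's body presses on something with over 40 N, if the wrist force passes 120 N, or if a joint passes its speed limit or range.

## Working session

There is one attempt and no reset: what is moved stays moved. The work goes in short steps, Python scripts to look and compute and a shell command to move; the robot and the scene stay as the last step left them, time stands still between calls to the robot, and variables do not carry over. Pictures are saved under pics/ and viewed, at most 14 in all, crops included, and the job is handed in when it is done.

```bash
mkdir -p pics; ls; cat > h.py <<'E'
import numpy as np, cv2
from bench import get_obs, camera, hand_in, spot_in
from scipy.spatial.transform import Rotation as R
def save(c,n,crop=None,s=1):
    f=c["frame"][:,:,::-1]
    if crop: f=f[crop[1]:crop[3],crop[0]:crop[2]]
    cv2.imwrite("pics/"+n,cv2.resize(f,None,fx=s,fy=s,interpolation=cv2.INTER_CUBIC))
def proj(c,P):
    E=np.array(c["extrinsics"]);p=(np.atleast_2d(P)-E[:3,3])@E[:3,:3]
    p=p*[1,-1,-1];u=p@np.array(c["mtx"]).T
    return u[:,:2]/u[:,2:]
def ray(c,uv,z):
    E=np.array(c["extrinsics"]);d=np.linalg.inv(c["mtx"])@[uv[0],uv[1],1]
    d=E[:3,:3]@(d*[1,-1,-1]);o=E[:3,3];return o+d*(z-o[2])/d[2]
def rot():
    w=get_obs()["eef_rot"];return R.from_quat([w[1],w[2],w[3],w[0]])
E
python3 - <<'E'
from h import *
t=camera("top");s=camera("scene")
print([k for k in t],np.array(t["extrinsics"]).round(3),np.array(s["extrinsics"]).round(3))
save(t,"top0.png",s=1.5);save(s,"scene0.png",s=1.5)
for n in ["chassis","lever","lever_tip","module0","caddy","caddy_grip","hook","mug","spool","cleaner","jar","screwdriver","meter","parts_tray"]:
    for c,l in((t,"T"),(s,"S")):
        print(n,l,[(np.round(d["xyz"],3).tolist(),round(d["confidence"],2),proj(c,d["xyz"])[0].round().tolist()) for d in spot_in(c,n)][:6])
o=get_obs();print(o["eef_rot"],o["eef_pos"],rot().as_matrix().round(3))
E
```

```text
pics
['frame', 'mtx', 'extrinsics', 'shot'] [[-0.031  0.979 -0.202  0.223]
 [-1.    -0.029  0.011  0.013]
 [ 0.005  0.202  0.979  1.645]
 [ 0.     0.     0.     1.   ]] [[ 0.641 -0.555  0.529  1.205]
 [ 0.767  0.453 -0.455 -0.567]
 [ 0.013  0.698  0.716  1.07 ]
 [ 0.     0.     0.     1.   ]]
chassis T [([0.525, 0.292, 0.086], 0.72, [183.0, 192.0]), ([0.493, -0.014, 0.002], 0.24, [255.0, 201.0])]
chassis S []
lever T [([0.78, 0.108, 0.047], 0.62, [226.0, 137.0])]
lever S []
lever_tip T []
lever_tip S []
module0 T [([0.638, 0.076, 0.112], 0.63, [233.0, 164.0]), ([0.697, 0.36, 0.088], 0.52, [168.0, 154.0]), ([0.562, 0.209, 0.127], 0.49, [201.0, 181.0]), ([0.58, 0.271, 0.122], 0.41, [187.0, 178.0]), ([0.499, 0.29, 0.129], 0.39, [182.0, 197.0])]
module0 S [([0.714, 0.256, 0.065], 0.8, [334.0, 203.0]), ([0.714, 0.356, 0.067], 0.78, [352.0, 191.0]), ([0.661, 0.064, 0.071], 0.75, [286.0, 219.0]), ([0.486, 0.221, 0.113], 0.64, [285.0, 165.0]), ([0.574, 0.199, 0.115], 0.59, [297.0, 180.0]), ([0.588, 0.266, 0.112], 0.59, [312.0, 175.0])]
caddy T [([0.499, 0.29, 0.126], 0.35, [182.0, 197.0])]
c
[... 893 characters left out ...]
, -0.542, 0.035], 0.64, [375.0, 202.0]), ([0.319, -0.314, 0.021], 0.49, [325.0, 238.0])]
screwdriver S [([0.483, 0.542, 0.053], 0.72, [337.0, 144.0]), ([0.33, -0.322, 0.023], 0.53, [143.0, 225.0])]
meter T [([0.467, -0.544, 0.032], 0.85, [375.0, 202.0])]
meter S [([0.486, -0.554, 0.035], 0.97, [98.0, 292.0]), ([0.577, 0.199, 0.116], 0.58, [298.0, 180.0])]
parts_tray T [([0.254, 0.341, 0.008], 0.7, [175.0, 258.0]), ([0.466, -0.542, 0.032], 0.43, [375.0, 202.0])]
parts_tray S [([0.247, 0.332, 0.021], 0.65, [265.0, 142.0])]
[ 4.10128910e-06  1.30502746e-01  9.91447948e-01 -3.34050841e-06] [0.14881409 0.55542872 0.25627974] [[-0.966  0.259  0.   ]
 [ 0.259  0.966 -0.   ]
 [-0.    -0.    -1.   ]]
```

View pics/top0.png

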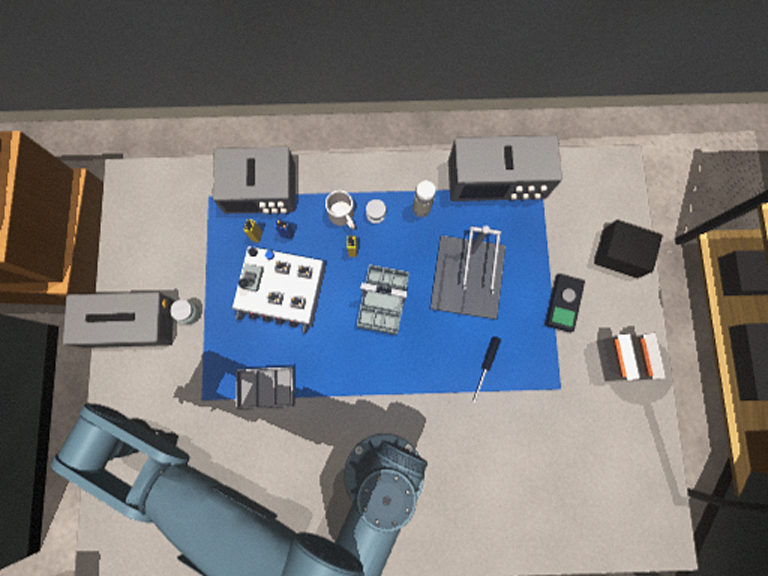

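View pics/scene0.png

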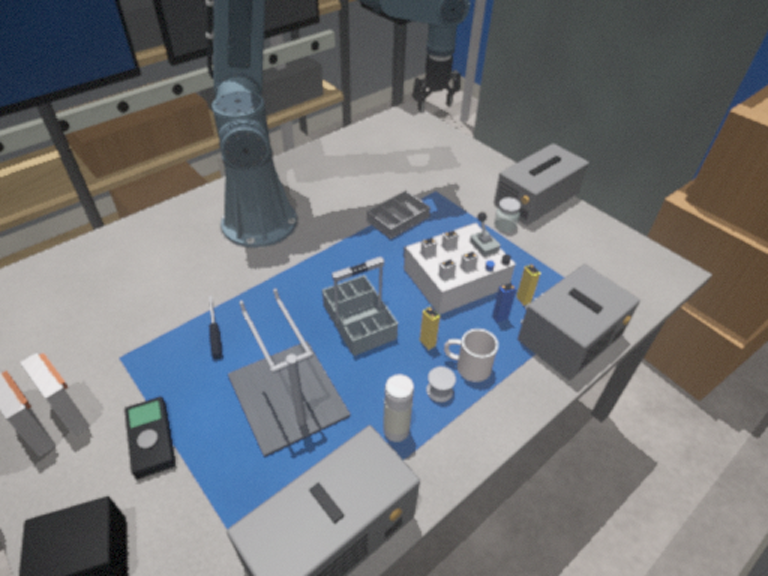

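```bash
python3 -m jog '[0,0,-0.1,0,0,0,0, -0.2,-0.09,-0.2,0,0,0,0, -0.412,-0.185,-0.2,0,0,0,0, -0.412,-0.185,-0.2,0,0,0,0, -0.412,-0.185,-0.2,0,0,0,0, -0.412,-0.185,-0.2,0,0,0,0, -0.412,-0.185,-0.2,0,0,0,0, -0.412,-0.185,-0.2,0,0,0,0, -0.412,-0.185,-0.2,0,0,0,0, -0.412,-0.185,-0.2,0,0,0,0, -0.412,-0.185,-0.2,0,0,0,0, -0.412,-0.185,-0.2,0,0,0,0]'
python3 - <<'E'
from h import *
t=camera("wrist");save(t,"w1.png",s=1.5)
print(np.array(t["extrinsics"]).round(3),t["mtx"],get_obs()["eef_pos"])
for n in ["chassis","lever","lever_tip","module0","caddy"]:
    print(n,[(np.round(d["xyz"],3).tolist(),round(d["confidence"],2),proj(t,d["xyz"])[0].round().tolist()) for d in spot_in(t,n)][:6])
E
```

```text
time_s: 3.0
eef_pos: [0.4979, 0.271, 0.4561]
eef_rot: [-0.0, 0.13, 0.992, 0.0]
wrist_force: [-0.3, 0.0, 0.7]
opening: 1.006
grasp_force: 0.0
[[ 0.257 -0.927 -0.274  0.428]
 [ 0.966  0.246  0.072  0.289]
 [ 0.001 -0.283  0.959  0.574]
 [ 0.     0.     0.     1.   ]] [[328.24399279   0.         256.47275348]
 [  0.         328.24399279 191.38540884]
 [  0.           0.           1.        ]] [0.49791219 0.27103868 0.45616791]
chassis [([0.561, 0.211, 0.126], 0.75, [227.0, 202.0]), ([0.525, 0.305, 0.083], 0.61, [283.0, 156.0])]
lever [([0.531, 0.366, 0.174], 0.74, [338.0, 162.0])]
lever_tip [([0.523, 0.368, 0.176], 0.61, [339.0, 156.0])]
module0 [([0.64, 0.084, 0.07], 0.94, [171.0, 253.0]), ([0.566, 0.211, 0.13], 0.81, [228.0, 206.0]), ([0.699, 0.275, 0.088], 0.73, [291.0, 263.0]), ([0.488, 0.289, 0.129], 0.68, [267.0, 139.0]), ([0.578, 0.272, 0.123], 0.63, [272.0, 203.0]), ([0.692, 0.363, 0.082], 0.6, [341.0, 245.0])]
caddy [([0.486, -0.007, 0.037], 0.69, [95.0, 177.0]), ([0.774, -0.112, 0.161], 0.42, [68.0, 383.0])]
```

View pics/w1.png

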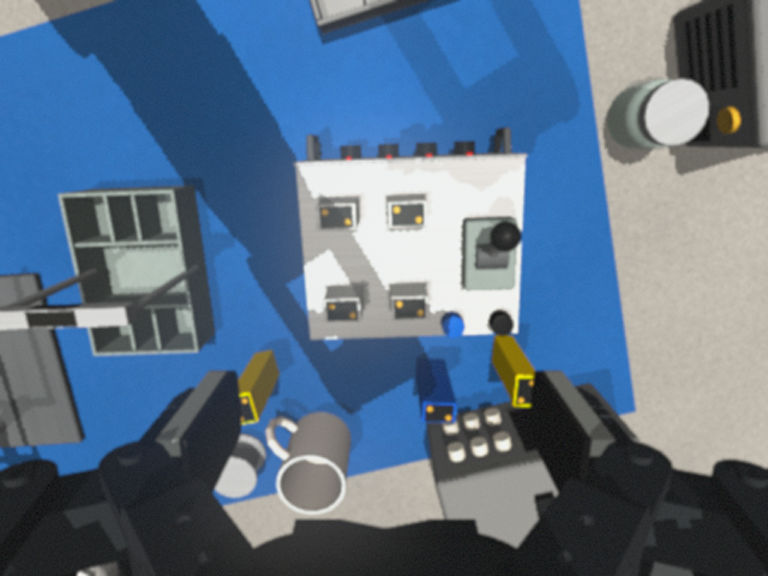

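The wrist view shows four black-topped cans in the wells at (338,217), (408,214), (343,310) and (409,308). The blue and yellow look-alikes stand outside the chassis at (255,385), (437,390) and (515,370), so they are not meant. The lever knob is at (505,236), and the caddy is at left with its rim corners near (60,196), (195,187) and (95,355).

```bash
cat >> h.py <<'E'
from scipy.optimize import least_squares
def fit(c,pts,pix,x0):
    pts=np.array(pts,float);pix=np.array(pix,float)
    def w(p):
        a=p[2];r=np.array([[np.cos(a),-np.sin(a)],[np.sin(a),np.cos(a)]])
        return np.c_[pts[:,:2]@r.T+p[:2],pts[:,2]]
    s=least_squares(lambda p:(proj(c,w(p))-pix).ravel(),x0,loss="soft_l1")
    return s.x,(proj(c,w(s.x))-pix)
E
python3 - <<'E'
from h import *
t=camera("wrist")
mm=[(-45,-70,126),(-45,-5,126),(45,-70,126),(45,-5,126),(-90,-110,86),(-90,110,86),(90,110,86),(90,-110,86),(74,40,106),(74,90,106)]
px=[(338,217),(408,214),(343,310),(409,308),(296,162),(526,154),(518,333),(311,338),(453,320),(501,318)]
x,r=fit(t,np.array(mm)/1000,np.array(px)/1.5,[.53,.28,0]);print("chassis",x.round(4),r.round(1).tolist())
cm=[(-90.5,-59.5,60),(-90.5,59.5,60),(90.5,59.5,60),(90.5,-59.5,60)]
px=[(60,196),(195,187),(203,350),(95,355)]
x,r=fit(t,np.array(cm)/1000,np.array(px)/1.5,[.49,0,0]);print("caddy",x.round(4),r.round(1).tolist())
save(t,"w1c.png",(190,95,360,235),4.5);save(t,"w1d.png",(0,110,160,250),4.5)
E
```

```text
chassis [ 0.5389  0.2883 -0.2251] [[-0.9, -1.1], [0.1, -0.8], [-0.3, -0.7], [0.8, -0.9], [0.0, 1.4], [-0.6, 1.2], [-0.4, -1.3], [-0.3, -0.0], [0.7, 3.9], [1.6, 4.2]]
caddy [ 0.4932 -0.0075 -0.2155] [[0.7, -1.8], [-12.7, 0.7], [-0.5, 0.3], [2.0, -0.1]]
```

View pics/w1c.png

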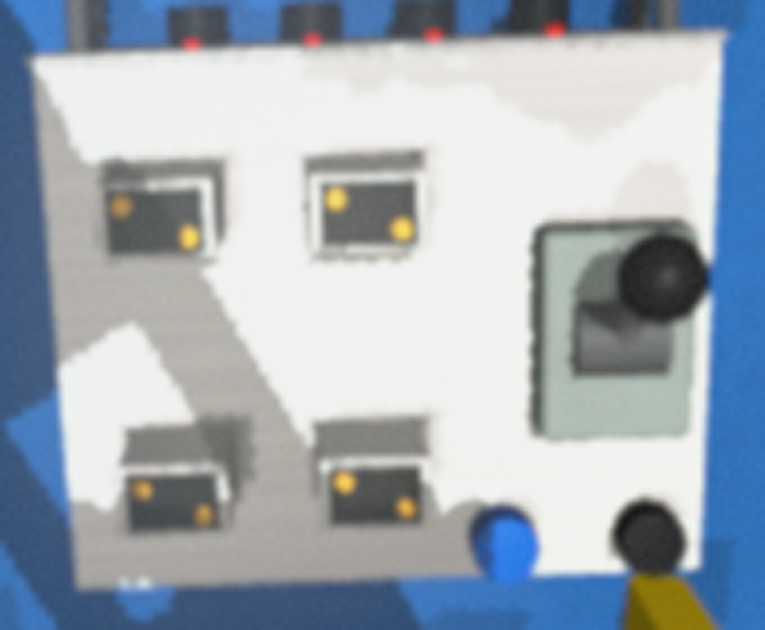

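View pics/w1d.png

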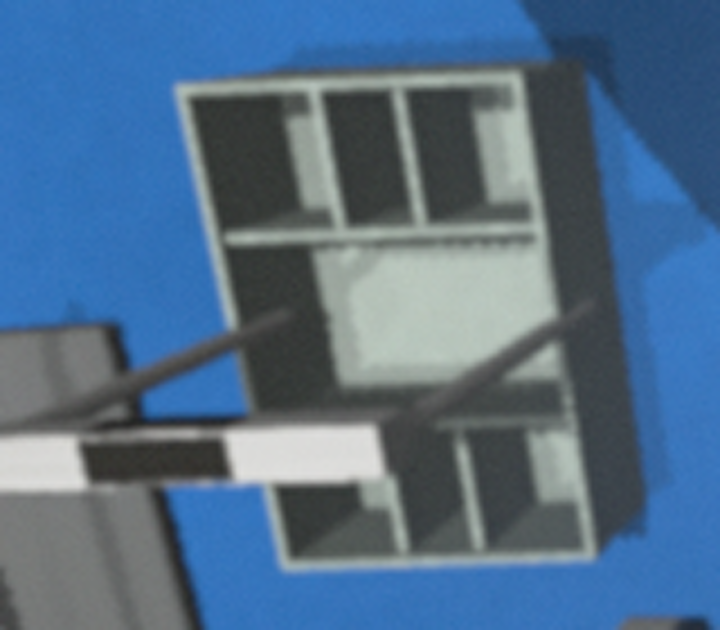

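The two crops confirm four dark cans with gold dots in the wells, the lever leaning to the front, and the caddy with four corner compartments and a handle. I'll refit with the refined corner pixels.

```bash
python3 - <<'E'
from h import *
t=camera("wrist")
mm=[(-45,-70,126),(-45,-5,126),(45,-70,126),(45,-5,126),(-90,-110,86),(-90,110,86),(90,110,86),(90,-110,86)]
px=[(155,218),(369,213),(174,502),(376,496),(32,58),(724,32),(700,568),(78,590)]
f=lambda px,o:np.array(px)/4.5+o-[.4,.4]
x,r=fit(t,np.array(mm)/1000,f(px,[190,95]),[.53,.28,0]);print("chassis",x.round(4),r.round(1).tolist())
x1,r=fit(t,np.array(mm[:4])/1000,f(px[:4],[190,95]),[.53,.28,0]);print("mods only",x1.round(4),r.round(1).tolist())
x2,r=fit(t,np.array(mm[4:])/1000,f(px[4:],[190,95]),[.53,.28,0]);print("corners",x2.round(4),r.round(1).tolist())
cm=[(-90.5,-59.5,60),(-90.5,59.5,60),(90.5,59.5,60),(90.5,-59.5,60)]
px=[(178,88),(522,72),(596,556),(283,568)]
c,r=fit(t,np.array(cm)/1000,f(px,[0,110]),[.49,0,0]);print("caddy",c.round(4),r.round(1).tolist())
R2=lambda a:np.array([[np.cos(a),-np.sin(a)],[np.sin(a),np.cos(a)]])
print("knob on",x[:2]+R2(x[2])@[-.031,.075],"off",x[:2]+R2(x[2])@[.031,.075])
for m in mm[:4]:print("mod",m,x[:2]+R2(x[2])@np.array(m[:2])/1000)
for m in [(-62,-36),(-62,36),(62,-36),(62,36)]:print("slot",m,c[:2]+R2(c[2])@np.array(m)/1000)
E
```

```text
chassis [ 0.5384  0.288  -0.2234] [[0.1, 0.3], [0.2, -0.4], [-0.1, -0.4], [0.1, -0.7], [0.3, 1.7], [-0.7, 1.6], [-0.2, -0.5], [0.1, -0.6]]
mods only [ 0.5389  0.2877 -0.2258] [[0.1, 0.5], [0.2, -0.0], [-0.2, -0.2], [-0.0, -0.3]]
corners [ 0.5373  0.2885 -0.2244] [[0.4, 0.8], [-0.4, 0.8], [-0.1, -1.2], [0.1, -1.4]]
caddy [ 0.4921 -0.0109 -0.2255] [[-0.3, -0.8], [-0.0, -0.1], [0.3, 0.7], [0.1, 0.3]]
knob on [0.52482246 0.36800858] off [0.58528231 0.35427516]
mod (-45, -70, 126) [0.47905175 0.22971165]
mod (-45, -5, 126) [0.49344969 0.29309697]
mod (45, -70, 126) [0.56681604 0.20977604]
mod (45, -5, 126) [0.58121398 0.27316136]
slot (-62, -36) [ 0.42358446 -0.03217117]
slot (-62, 36) [0.4396847  0.03800562]
slot (62, -36) [ 0.54444449 -0.05989937]
slot (62, 36) [0.56054473 0.01027742]
```

```bash
python3 -m jog '[0,0,0,0,0,0.17,0, 0.0526,0.0987,0.05,0,0,0.34,0.5, 0.0526,0.0987,0.1,0,0,0.51,1, 0.0526,0.0987,0.15,0,0,0.68,1, 0.0526,0.0987,0.206,0,0,0.85,1, 0.0526,0.0987,0.206,0,0,1.02,1, 0.0526,0.0987,0.206,0,0,1.19,1, 0.0526,0.0987,0.206,0,0,1.36,1, 0.0526,0.0987,0.206,0,0,1.534,1, 0.0526,0.0987,0.206,0,0,1.534,1, 0.0526,0.0987,0.206,0,0,1.534,1, 0.0526,0.0987,0.206,0,0,1.534,1]'
cat >> h.py <<'E'
CH=np.array([.5387,.2878,-.225])
def rel(w,p=CH):
    a=p[2];d=np.array(w[:2])-p[:2];return np.array([np.cos(a)*d[0]+np.sin(a)*d[1],-np.sin(a)*d[0]+np.cos(a)*d[1]])
def wor(l,p=CH):
    a=p[2];return p[:2]+np.array([np.cos(a)*l[0]-np.sin(a)*l[1],np.sin(a)*l[0]+np.cos(a)*l[1]])
def go(w,z):
    "shift in tool axes from present pose to world w,z"
    o=get_obs();M=rot().as_matrix();d=np.array([w[0],w[1],z])-o["eef_pos"];return (M.T@d).round(4)
E
python3 -c "
from h import *
o=get_obs();print(rel(o['eef_pos']),np.array(o['q']).round(2));print(rot().as_matrix().round(3))"
```

```text
time_s: 4.9
eef_pos: [0.4736, 0.3791, 0.2503]
eef_rot: [-0.0, 0.781, 0.624, 0.0]
wrist_force: [0.4, 0.1, -0.0]
opening: 0.0
grasp_force: 0.0
[-0.08378962  0.074436  ] [0.48 0.26 1.53 0.   1.36 0.7 ]
[[ 0.221  0.975  0.   ]
 [ 0.975 -0.221  0.   ]
 [ 0.     0.    -1.   ]]
```

```bash
python3 -m jog '[0,0,0.035,0,0,0,1, 0,0,0.07,0,0,0,1, 0,0,0.07,0,0,0,1, 0,0.02,0.07,0,0,0,1, 0,0.03,0.07,0,0,0,1, 0,0.04,0.067,0,0,0,1, 0,0.05,0.064,0,0,0,1, 0,0.06,0.063,0,0,0,1, 0,0.068,0.063,0,0,0,1, 0,0.076,0.065,0,0,0,1, 0,0.084,0.068,0,0,0,1, 0,0.088,0.07,0,0,0,1, 0,0.088,0.07,0,0,0,1]'
python3 - <<'E'
from h import *
print(rel(get_obs()["eef_pos"]))
for n in("top","scene","wrist"):
    t=camera(n)
    for k in("lever_tip","lever"):
        for d in spot_in(t,k)[:3]: print(n,k,rel(d["xyz"]).round(3),round(d["xyz"][2],3),round(d["confidence"],2))
E
```

```text
time_s: 6.52
eef_pos: [0.5595, 0.3591, 0.1797]
eef_rot: [-0.0, 0.782, 0.623, -0.0]
wrist_force: [0.7, -0.0, -0.3]
opening: -0.001
grasp_force: 0.0
[0.00438107 0.07416203]
top lever [ 0.117 -0.823] 0.035 0.42
scene lever_tip [0.034 0.072] 0.169 0.52
wrist lever_tip [0.023 0.083] 0.173 0.62
wrist lever [0.03  0.081] 0.171 0.77
```

Push until the end stop shows in the wrist force.

```bash
python3 -m jog '[0,0.004,0,0,0,0,1, 0,0.008,0,0,0,0,1]'; python3 -m jog '[0,0.003,0,0,0,0,1, 0,0.003,0,0,0,0,1]'
```

```text
time_s: 7.22
eef_pos: [0.5625, 0.359, 0.1799]
eef_rot: [-0.004, 0.782, 0.624, -0.004]
wrist_force: [-26.3, 3.4, 12.9]
opening: 0.001
grasp_force: 13.9
time_s: 7.48
eef_pos: [0.5627, 0.359, 0.1799]
eef_rot: [-0.005, 0.781, 0.624, -0.006]
wrist_force: [-29.3, 2.3, 15.3]
opening: 0.003
grasp_force: 15.3
```

```bash
python3 -m jog '[0,-0.03,0,0,0,0,1, 0,-0.03,0,0,0,0,1, 0,-0.03,-0.06,0,0,0,1, 0,-0.03,-0.12,0,0,0,0.6, 0,-0.03,-0.12,0,0,0,0.4, 0,-0.03,-0.12,0,0,0,0.4]'
python3 - <<'E'
from h import *
for n in("wrist","scene"):
    t=camera(n)
    for k in("lever_tip","lever"):
        for d in spot_in(t,k)[:2]: print(n,k,rel(d["xyz"]).round(3),round(d["xyz"][2],3),round(d["confidence"],2))
    if n=="wrist":save(t,"w2.png",s=1.5)
for l in[(-.045,-.07),(-.045,-.005),(.045,-.07),(.045,-.005)]: print(l,go(wor(l),.2),wor(l).round(4))
E
```

```text
time_s: 8.22
eef_pos: [0.5416, 0.3633, 0.3004]
eef_rot: [0.0, 0.782, 0.623, 0.0]
wrist_force: [-0.2, 0.4, 0.4]
opening: 0.595
grasp_force: 0.0
wrist lever_tip [0.025 0.082] 0.175 0.72
wrist lever [0.028 0.079] 0.171 0.65
scene lever_tip [0.033 0.075] 0.167 0.37
scene lever_tip [ 0.029 -0.303] 0.036 0.18
scene lever [-0.292 -0.022] 0.022 0.68
scene lever [0.032 0.07 ] 0.168 0.61
(-0.045, -0.07) [-0.1439 -0.0298  0.0991] [0.4792 0.2296]
(-0.045, -0.005) [-0.0789 -0.0298  0.099 ] [0.4937 0.293 ]
(0.045, -0.07) [-0.1439  0.0602  0.0989] [0.5669 0.2095]
(0.045, -0.005) [-0.0789  0.0602  0.0988] [0.5815 0.2729]
```

View pics/w2.png

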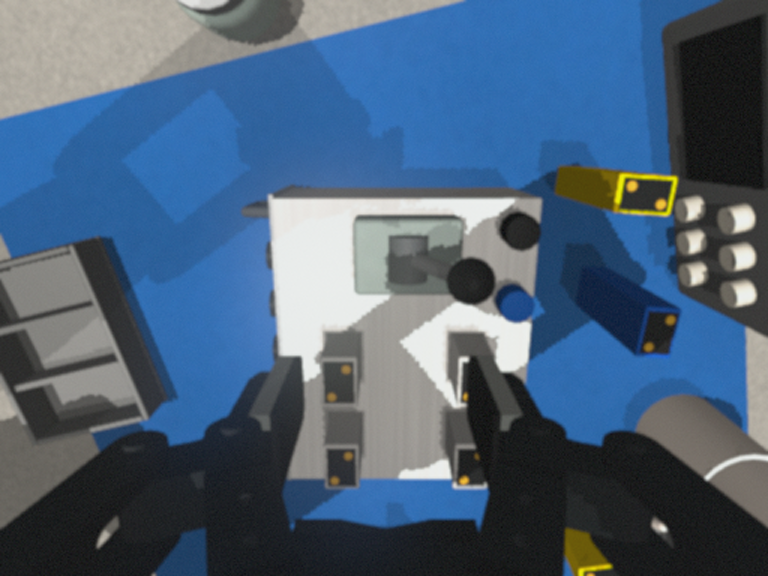

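The lever now leans to the back, with the knob at (470,280) right of the pivot at (408,258). A quick refit from this closer view, then the grasp.

```bash
python3 - <<'E'
from h import *
t=camera("wrist")
mm=[(-45,-5,126),(-45,-70,126),(-90,110,86),(90,110,86)]
px=[(339,383.5),(342,467),(271,194),(542,198)]
x,r=fit(t,np.array(mm)/1000,np.array(px)/1.5,CH);print(x.round(4),r.round(1).tolist())
E
```

```text
[ 0.5379  0.2879 -0.2232] [[-0.3, -0.8], [-0.5, 0.3], [0.3, 2.3], [0.5, -0.6]]
```

```bash
python3 -m jog '[-0.06,-0.03,0,0,0,0,0.4, -0.12,-0.03,0.03,0,0,0,0.4, -0.144,-0.03,0.06,0,0,0,0.4, -0.144,-0.03,0.1,0,0,0,0.4, -0.144,-0.03,0.1,0,0,0,0.4, -0.144,-0.03,0.1,0,0,0,0.4]'
python3 - <<'E'
from h import *
t=camera("wrist");save(t,"w3.png",s=1.5)
L=[(s*12+a,u*18+b,126) for a,b in((-45,-70),(-45,-5)) for s,u in((-1,-1),(1,-1),(1,1),(-1,1))]
L=[list(wor(np.array(l[:2])/1000))+[.126] for l in L]
print((proj(t,L)*1.5).round().tolist(), get_obs()["eef_pos"],rel(get_obs()["eef_pos"]))
E
```

```text
time_s: 9.32
eef_pos: [0.4803, 0.2304, 0.2016]
eef_rot: [0.0, 0.782, 0.623, 0.001]
wrist_force: [-0.1, -0.6, 1.0]
opening: 0.601
grasp_force: 0.0
[[355.0, 362.0], [411.0, 362.0], [413.0, 281.0], [354.0, 281.0], [352.0, 210.0], [414.0, 210.0], [416.0, 113.0], [351.0, 112.0]] [0.48070981 0.23060382 0.20214935] [-0.04376766 -0.06869248]
```

View pics/w3.png

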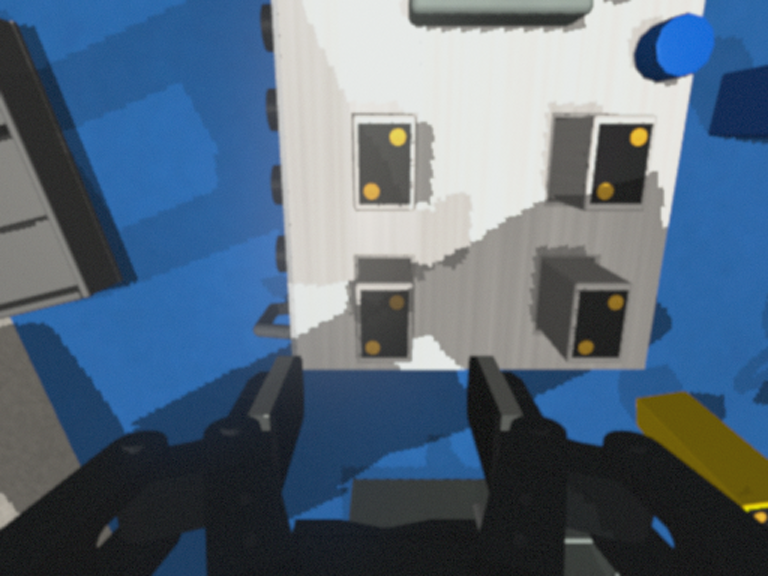

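Predicted and seen outlines of the front-left module agree (centre (384,321)), so I'll descend and grip.

```bash
python3 -m jog '[-0.001,-0.001,0.04,0,0,0,0.4, -0.001,-0.001,0.07,0,0,0,0.4, -0.001,-0.001,0.084,0,0,0,0.4, -0.001,-0.001,0.084,0,0,0,0.4, -0.001,-0.001,0.084,0,0,0,0.6, -0.001,-0.001,0.084,0,0,0,1, -0.001,-0.001,0.084,0,0,0,1, -0.001,-0.001,0.084,0,0,0,1, -0.001,-0.001,0.084,0,0,0,1]'
```

```text
time_s: 10.5
eef_pos: [0.4797, 0.2296, 0.118]
eef_rot: [0.001, 0.782, 0.623, 0.002]
wrist_force: [0.2, -0.0, 6.2]
opening: 0.272
grasp_force: 59.8
```

```bash
python3 -m jog '[0,0,-0.01,0,0,0,1, 0,0,-0.03,0,0,0,1, 0,0,-0.06,0,0,0,1, 0,0,-0.1,0,0,0,1, 0,0,-0.15,0,0,0,1, 0,0,-0.212,0,0,0,1, 0,0,-0.212,0,0,0,1]'
cat >> h.py <<'E'
CA=np.array([.4921,-.0109,-.2255])
E
python3 - <<'E'
from h import *
print(go(wor((-.066,-.036),CA),.33),go(wor((-.066,.036),CA),.33),go(wor((.066,-.036),CA),.33),go(wor((.066,.036),CA),.33))
E
```

```text
time_s: 11.38
eef_pos: [0.4804, 0.2298, 0.3349]
eef_rot: [0.002, 0.782, 0.623, 0.005]
wrist_force: [0.1, -0.1, -1.9]
opening: 0.27
grasp_force: 60.9
[-0.2681 -0.001   0.0036] [-0.1961 -0.001   0.0039] [-0.2681  0.131   0.0049] [-0.1961  0.131   0.0052]
```

```bash
python3 -m jog '[-0.03,0,0,0,0,0,1, -0.08,0,0,0,0,0,1, -0.14,0,0,0,0,0,1, -0.2,0,0,0,0,0,1, -0.25,-0.001,0,0,0,0,1, -0.268,-0.001,0,0,0,0,1, -0.268,-0.001,0,0,0,0,1, -0.268,-0.001,0,0,0,0,1]'
python3 - <<'E'
from h import *
t=camera("wrist");save(t,"w4.png",s=1.5)
L=[list(wor(np.array(l)/1000,CA))+[.06] for l in((-90.5,-59.5),(-90.5,59.5),(90.5,59.5),(90.5,-59.5),(-37,56),(-37,16),(-87,16),(-87,56))]
print((proj(t,L)*1.5).round().tolist(), rel(get_obs()["eef_pos"],CA))
E
```

```text
time_s: 12.38
eef_pos: [0.4173, -0.0311, 0.3278]
eef_rot: [-0.001, 0.782, 0.623, -0.0]
wrist_force: [-0.0, 1.2, -0.2]
opening: 0.27
grasp_force: 60.8
[[358.0, 264.0], [356.0, 107.0], [602.0, 108.0], [583.0, 265.0], [428.0, 113.0], [427.0, 168.0], [361.0, 168.0], [361.0, 112.0]] [-0.06830548 -0.03620504]
```

View pics/w4.png

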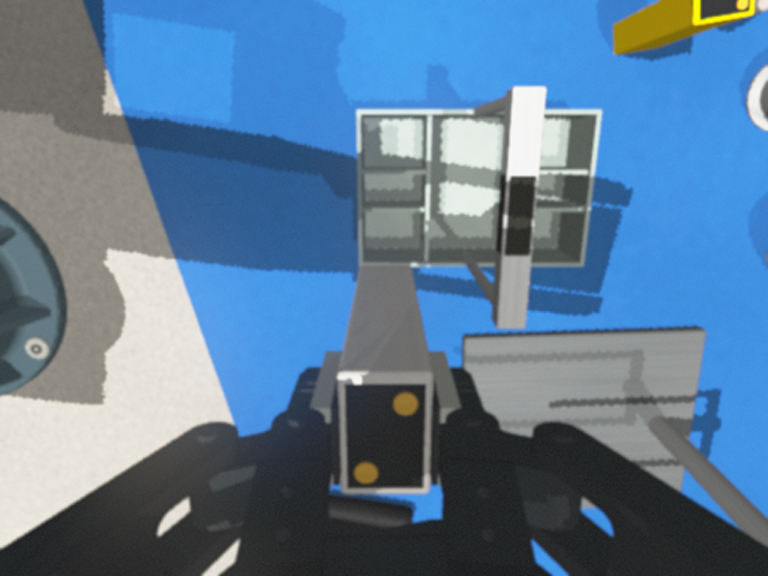

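```bash
python3 - <<'E'
from h import *
t=camera("wrist")
L=np.array([(-90.5,-59.5,60),(-90.5,59.5,60),(90.5,59.5,60),(90.5,-59.5,60)])/1000
g=cv2.cvtColor(t["frame"],cv2.COLOR_RGB2GRAY)
x,r=fit(t,L,np.array([(360,266.5),(357,110.5),(602,110),(585,266.5)])/1.5-.2,CA);print(x.round(4),r.round(1).tolist())
top=np.array([(342,374),(433,372),(341,491),(429,493)])
# held module top centre in image vs predicted for TCP
o=get_obs()
for z in(.004,.008,.012):
    P=np.array(o["eef_pos"])+[0,0,z]
    a=-.225;ax=np.array([np.cos(a),np.sin(a),0]);ay=np.array([-np.sin(a),np.cos(a),0])
    print(z,(proj(t,[P+s*.012*ax+u*.018*ay for s,u in((-1,1),(1,1),(-1,-1),(1,-1))])*1.5).round().tolist())
E
```

```text
[ 0.4928 -0.0124 -0.2207] [[-0.1, 0.3], [0.1, -0.0], [0.3, -0.2], [-0.3, -0.0]]
0.004 [[339.0, 363.0], [434.0, 363.0], [342.0, 484.0], [430.0, 484.0]]
0.008 [[337.0, 370.0], [436.0, 370.0], [341.0, 494.0], [431.0, 494.0]]
0.012 [[336.0, 378.0], [437.0, 378.0], [339.0, 505.0], [433.0, 505.0]]
```

```bash
sed -i 's/^CA=.*/CA=np.array([.4928,-.0124,-.2215])/' h.py; python3 -c "
from h import *
print(go(wor((-.066,-.036),CA),.112))"
```

```text
[-0.0015  0.0035  0.216 ]
```

```bash
python3 -m jog '[-0.0015,0.0035,0.03,0,0,0,1, -0.0015,0.0035,0.09,0,0,0,1, -0.0015,0.0035,0.14,0,0,0,1, -0.0015,0.0035,0.17,0,0,0,1, -0.0015,0.0035,0.195,0,0,0,1, -0.0015,0.0035,0.21,0,0,0,1, -0.0015,0.0035,0.217,0,0,0,1, -0.0015,0.0035,0.217,0,0,0,1]'
```

```text
time_s: 13.48
eef_pos: [0.4213, -0.0336, 0.1123]
eef_rot: [0.0, 0.782, 0.624, 0.0]
wrist_force: [-5.1, 2.1, 7.0]
opening: 0.268
grasp_force: 66.4
```

```bash
python3 -m jog '[0,0,0,0,0,0,1, 0,0,0,0,0,0,1]'; python3 - <<'E'
from h import *
t=camera("wrist");save(t,"w5.png",s=1.5);print(rel(get_obs()["eef_pos"],CA))
E
```

```text
time_s: 13.72
eef_pos: [0.4213, -0.0336, 0.1123]
eef_rot: [0.0, 0.782, 0.624, 0.0]
wrist_force: [-4.7, 2.6, 6.0]
opening: 0.268
grasp_force: 66.5
[-0.06512669 -0.03639391]
```

View pics/w5.png

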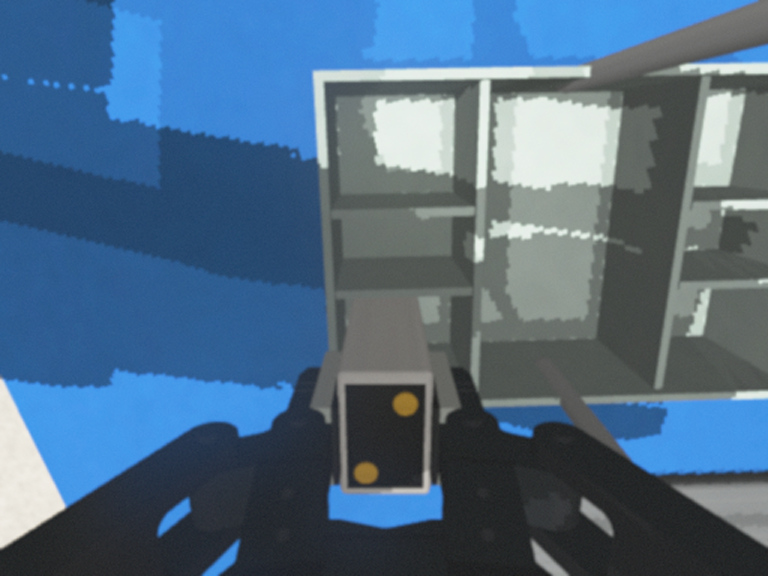

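```bash
python3 -m jog '[0,-0.001,0,0,0,0,1, 0,-0.001,0.0015,0,0,0,1, 0,-0.001,0.0015,0,0,0,1]'
```

```text
time_s: 14.15
eef_pos: [0.4197, -0.0336, 0.1104]
eef_rot: [-0.0, 0.782, 0.623, -0.0]
wrist_force: [-8.6, 2.2, 10.2]
opening: 0.271
grasp_force: 68.3
```

```bash
python3 - <<'E'
from h import *
t=camera("scene");P=proj(t,[[.44,-.03,.15]])[0].astype(int);print(P)
save(t,"s5.png",(P[0]-80,P[1]-70,P[0]+80,P[1]+60),4.5)
print(get_obs()["torque"],np.array(get_obs()["joint_efforts"]).round(1))
E
```

```text
[225 180]
[0.12529146 0.13734125 0.13596801] [ -0.8 -26.6 -28.8   0.1  -1.4   0.1]
```

View pics/s5.png

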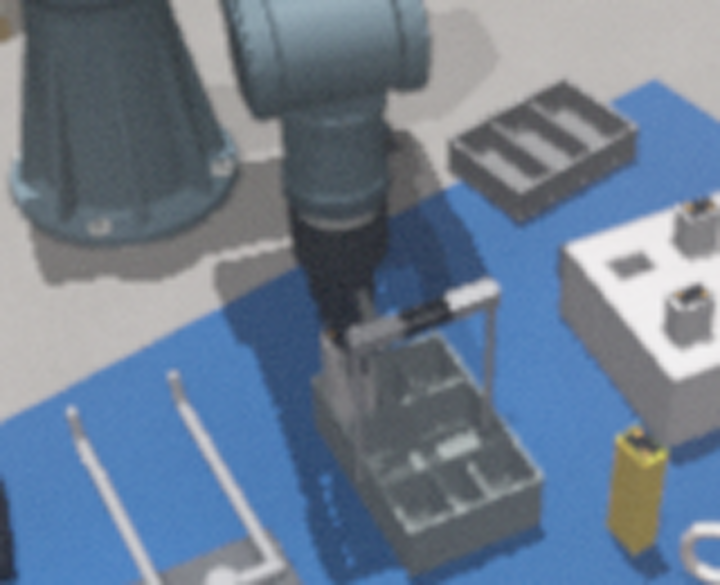

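The module stands in its compartment and the gripper is clear of the bar, so the force is floor contact. I'll release and rise.

```bash
python3 -m jog '[0,0,0,0,0,0,0.6, 0,0,0,0,0,0,0.5, 0,0,0,0,0,0,0.5, 0,0,-0.02,0,0,0,0.5, 0,0,-0.06,0,0,0,0.5, 0,0,-0.11,0,0,0,0.5, 0,0,-0.17,0,0,0,0.5, 0,0,-0.22,0,0,0,0.5, 0,0,-0.22,0,0,0,0.5]'
python3 - <<'E'
from h import *
t=camera("wrist");save(t,"w6.png",s=1.5)
print(go(wor((-.045,-.005)),.33),rel(get_obs()["eef_pos"],CA))
L=[list(wor(np.array(l)/1000,CA))+[.06] for l in((-90.5,-59.5),(-90.5,59.5),(90.5,59.5),(90.5,-59.5))]
print((proj(t,L)*1.5).round().tolist())
E
```

```text
time_s: 15.32
eef_pos: [0.4221, -0.0347, 0.3347]
eef_rot: [0.004, 0.782, 0.623, 0.003]
wrist_force: [-0.0, -0.3, 0.1]
opening: 0.501
grasp_force: 0.0
[ 0.3353 -0.0021  0.0016] [-0.06531815 -0.03715181]
[[349.0, 261.0], [346.0, 106.0], [587.0, 106.0], [570.0, 260.0]]
```

View pics/w6.png

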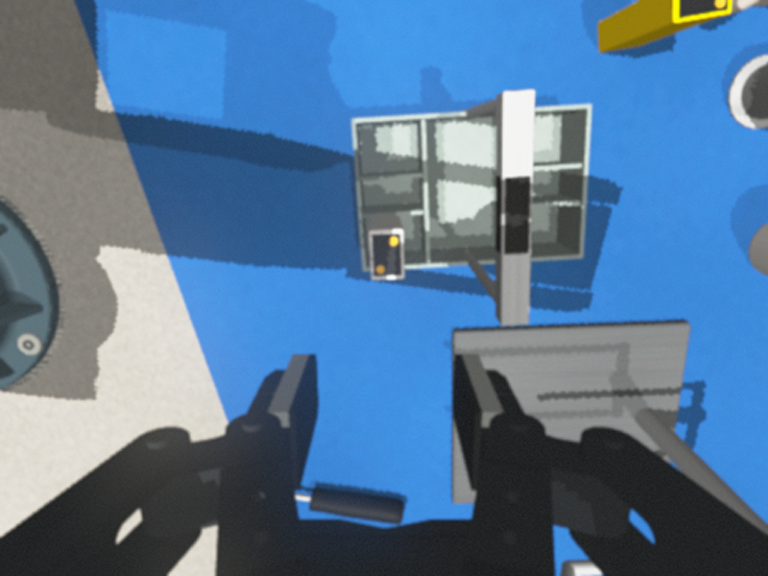

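The module stands upright in its compartment at (388,253). The caddy has turned slightly, with rim corners now (352,119), (591,104), (583,259) and (364,271). I have few views left, so I'll fit the caddy numerically by edge matching and check it against these corners.

```bash
cat >> h.py <<'E'
def edgefit(c,segs,x0,span=(.03,.03,.12)):
    "segs: [(x1,y1,x2,y2,z)] m; chamfer fit of planar pose"
    g=cv2.GaussianBlur(cv2.cvtColor(c["frame"],cv2.COLOR_RGB2GRAY),(3,3),0)
    D=cv2.distanceTransform(255-cv2.Canny(g,40,100),cv2.DIST_L2,5)
    P=np.vstack([np.c_[np.linspace(a,d,40),np.linspace(b,e,40),np.full(40,z)] for a,b,d,e,z in segs])
    def cost(x):
        a=x[2];w=np.c_[P[:,0]*np.cos(a)-P[:,1]*np.sin(a)+x[0],P[:,0]*np.sin(a)+P[:,1]*np.cos(a)+x[1],P[:,2]]
        u=proj(c,w).astype(np.float32)
        v=cv2.remap(D,u[None,:,0],u[None,:,1],cv2.INTER_LINEAR,borderValue=4)[0]
        return np.minimum(v,4).mean()
    from scipy.optimize import differential_evolution as de
    s=de(cost,[(x0[i]-span[i],x0[i]+span[i]) for i in range(3)],seed=0,popsize=25,tol=1e-6,maxiter=150)
    return s.x,s.fun
X,Y=.0905,.0595
RIM=[(-X,-Y,X,-Y,.06),(X,-Y,X,Y,.06),(X,Y,-X,Y,.06),(-X,Y,-X,-Y,.06),(-.037,-Y,-.037,Y,.06),(.037,-Y,.037,Y,.06),
 (-.087,.016,-.037,.016,.06),(-.087,-.016,-.037,-.016,.06),(.087,.016,.037,.016,.06),(.087,-.016,.037,-.016,.06)]
E
python3 - <<'E'
from h import *
t=camera("wrist")
L=np.array([(-90.5,-59.5,60),(-90.5,59.5,60),(90.5,59.5,60),(90.5,-59.5,60)])/1000
x,r=fit(t,L,np.array([(364,271),(352,119),(591,104),(583,259)])/1.5-.2,CA);print(x.round(4),r.round(1).tolist())
print(edgefit(t,RIM,CA))
print(edgefit(camera("top"),RIM,CA))
E
```

```text
[ 0.4959 -0.0165 -0.1664] [[-1.3, 0.8], [-0.9, -0.3], [1.5, -0.2], [0.8, 0.2]]
(array([ 0.49833656, -0.01668718, -0.1652891 ]), np.float64(1.328015923500061))
(array([ 0.51546487, -0.01458488, -0.25207547]), np.float64(1.0092536211013794))
```

```bash
cat >> h.py <<'E'
RIM=[s for x in(.0905,.087) for s in((-x,-x+.031,-x,x-.031,.06),(x,-x+.031,x,x-.031,.06))]+[s for y in(.0595,.056) for s in((-y-.031,y,y+.031,y,.06),(-y-.031,-y,y+.031,-y,.06))]
RIM+=[(x,-.056,x,.056,.06) for x in(-.037,-.035,.035,.037)]+[(s*.087,y,s*.037,y,.06) for s in(-1,1) for y in(-.016,.016)]
E
python3 - <<'E'
from h import *
t=camera("wrist")
print("module top centre", ray(t,np.array([388,254.5])/1.5-.2,.116).round(4))
for cor in((372,231),(402,229),(373,278),(404,278)): print(ray(t,np.array(cor)/1.5-.2,.116).round(4))
x,c=edgefit(t,RIM,[.496,-.0165,-.166],(.012,.012,.06));print(x.round(4),c)
print("mod in caddy",rel(ray(t,np.array([388,254.5])/1.5-.2,.116),x))
g=t["frame"][:,:,::-1].copy()
for a,b,d,e,z in RIM:
    p=proj(t,[list(wor((a,b),x))+[z],list(wor((d,e),x))+[z]]);cv2.line(g,tuple(np.round(p[0]*8).astype(int).tolist()),tuple(np.round(p[1]*8).astype(int).tolist()),(0,0,255),1,shift=3)
t["frame"]=np.hstack([t["frame"][60:190,225:405],g[60:190,225:405,::-1]]);save(t,"w7.png",s=2.2)
E
```

```text
module top centre [ 0.4203 -0.0365  0.116 ]
[ 0.4134 -0.0182  0.116 ]
[ 0.4335 -0.0214  0.116 ]
[ 0.4065 -0.0505  0.116 ]
[ 0.4275 -0.0552  0.116 ]
[ 0.4985 -0.0168 -0.1647] 1.3175536394119263
mod in caddy [-0.07390083 -0.03222884]
```

View pics/w7.png

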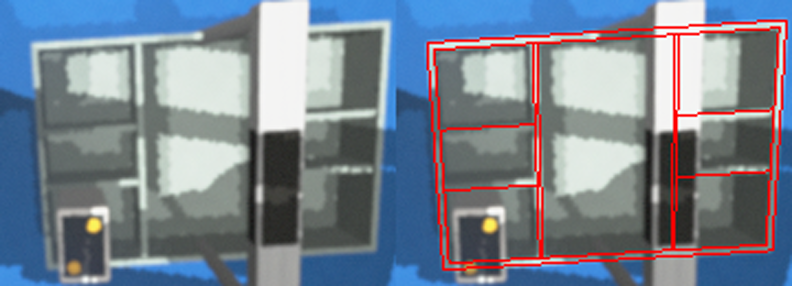

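The fit lies on the rim, so the turn is real. It fits the gripper's side linkage having brushed the handle bar. From here I'll place modules farther out, at |x| about 74 mm, and open only slightly on release. Next is the front-right module.

```bash
python3 -m jog '[0.06,-0.002,0,0,0,0,0.5, 0.12,-0.002,0,0,0,0,0.5, 0.18,-0.002,0,0,0,0,0.5, 0.24,-0.002,0,0,0,0,0.5, 0.3,-0.002,0.03,0,0,0,0.5, 0.335,-0.002,0.07,0,0,0,0.5, 0.335,-0.002,0.11,0,0,0,0.5, 0.335,-0.002,0.12,0,0,0,0.5, 0.335,-0.002,0.12,0,0,0,0.5]'
python3 -c "
from h import *
print(go(wor((-.045,-.005)),.118))"
```

```text
time_s: 16.65
eef_pos: [0.4921, 0.2927, 0.209]
eef_rot: [-0.0, 0.782, 0.623, -0.001]
wrist_force: [0.4, -0.3, 0.8]
opening: 0.5
grasp_force: 0.0
[0.0008 0.0017 0.091 ]
```

```bash
python3 -m jog '[0.0008,0.0017,0.045,0,0,0,0.5, 0.0008,0.0017,0.075,0,0,0,0.5, 0.0008,0.0017,0.091,0,0,0,0.5, 0.0008,0.0017,0.091,0,0,0,0.5, 0.0008,0.0017,0.091,0,0,0,0.8, 0.0008,0.0017,0.091,0,0,0,1, 0.0008,0.0017,0.091,0,0,0,1, 0.0008,0.0017,0.091,0,0,0,1]'; python3 -m jog '[0,0,-0.01,0,0,0,1, 0,0,-0.03,0,0,0,1, 0,0,-0.06,0,0,0,1, 0,0,-0.1,0,0,0,1, 0,0,-0.15,0,0,0,1, 0,0,-0.212,0,0,0,1, 0,0,-0.212,0,0,0,1]'
python3 - <<'E'
from h import *
C=np.array([.4985,-.0168,-.165])
print(go(wor((-.074,.036),C),.33))
E
```

```text
time_s: 17.65
eef_pos: [0.4955, 0.2941, 0.1208]
eef_rot: [0.001, 0.782, 0.623, 0.002]
wrist_force: [-0.9, -0.4, 6.5]
opening: 0.268
grasp_force: 59.6
time_s: 18.52
eef_pos: [0.4966, 0.2945, 0.3381]
eef_rot: [0.002, 0.782, 0.623, 0.006]
wrist_force: [0.8, -0.4, -0.6]
opening: 0.274
grasp_force: 60.0
[-0.2716 -0.0049  0.0063]
```

```bash
python3 -m jog '[-0.03,0,0,0,0,0,1, -0.08,0,0,0,0,0,1, -0.14,-0.002,0,0,0,-0.03,1, -0.2,-0.005,0,0,0,-0.058,1, -0.25,-0.005,0,0,0,-0.058,1, -0.272,-0.005,0,0,0,-0.058,1, -0.272,-0.005,0.03,0,0,-0.058,1, -0.272,-0.005,0.05,0,0,-0.058,1, -0.272,-0.005,0.05,0,0,-0.058,1, -0.272,-0.005,0.05,0,0,-0.058,1]'
python3 - <<'E'
from h import *
C=np.array([.4985,-.0168,-.165])
o=get_obs();print(o["eef_pos"],R.from_matrix(rot().as_matrix()).as_matrix()[:2,1])
t=camera("wrist");np.save("w8.npy",t["frame"])
for s in((.015,.015,.06),):
    x,c=edgefit(t,RIM,C,s);print(x.round(4),c,go(wor((-.074,.036),x),.28))
save(t,"w8.png",s=1.5)
g=t["frame"][:,:,::-1].copy()
E
```

```text
time_s: 19.77
eef_pos: [0.4289, 0.0296, 0.2814]
eef_rot: [0.0, 0.764, 0.646, 0.0]
wrist_force: [0.8, -0.2, -0.7]
opening: 0.266
grasp_force: 59.8
[0.42887842 0.02961302 0.28135268] [ 0.98612374 -0.16601133]
[ 0.4888 -0.014  -0.1476] 1.7409042119979858 [ 0.0015 -0.0087  0.0017]
```

```bash
python3 -m jog '[-0.05,0,0,0,0,0,1, -0.1,0,0,0,0,0,1, -0.11,0,0,0,0,0,1, -0.11,0,0,0,0,0,1, -0.11,0,0,0,0,0,1, -0.11,0,0,0,0,0,1]'
python3 - <<'E'
from h import *
C=np.array([.498,-.016,-.165])
t=camera("wrist")
x,c=edgefit(t,RIM,C,(.012,.012,.05));print(x.round(4),c,go(wor((-.074,.036),x),.28))
g=t["frame"][:,:,::-1].copy()
for a,b,d,e,z in RIM:
    p=proj(t,[list(wor((a,b),x))+[z],list(wor((d,e),x))+[z]]);cv2.line(g,tuple(np.round(p[0]*8).astype(int).tolist()),tuple(np.round(p[1]*8).astype(int).tolist()),(0,0,255),1,shift=3)
t["frame"]=np.vstack([t["frame"][40:200,210:430],g[40:200,210:430,::-1]]);save(t,"w9.png",s=1.8)
E
```

```text
time_s: 20.58
eef_pos: [0.4106, -0.0779, 0.2809]
eef_rot: [-0.0, 0.763, 0.646, 0.0]
wrist_force: [-0.2, 0.1, -1.6]
opening: 0.274
grasp_force: 59.8
[ 0.4886 -0.0145 -0.149 ] 1.4482660293579102 [ 0.1103 -0.0081  0.0008]
```

View pics/w9.png

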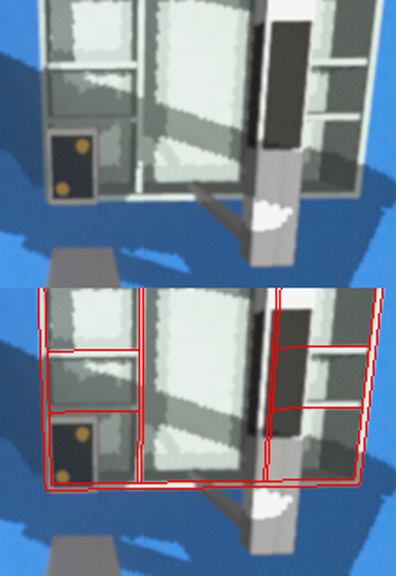

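Overlay and picture agree to about 1 mm: dividers at (90,65) and (90,120), left rim at x≈40. Two fits at this height agree, so I'll place with that pose.

```bash
python3 -m jog '[0.05,-0.008,0,0,0,-0.018,1, 0.1,-0.008,0,0,0,-0.018,1, 0.11,-0.008,0,0,0,-0.018,1, 0.11,-0.008,0,0,0,-0.018,1, 0.11,-0.008,0.05,0,0,-0.018,1, 0.11,-0.008,0.1,0,0,-0.018,1, 0.11,-0.008,0.12,0,0,-0.018,1, 0.11,-0.008,0.12,0,0,-0.018,1]'
python3 -c "
from h import *
x=np.array([.4886,-.0145,-.149]);print(rel(get_obs()['eef_pos'],x),go(wor((-.074,.036),x),.113))"
```

```text
time_s: 21.62
eef_pos: [0.4228, 0.0292, 0.1629]
eef_rot: [0.002, 0.758, 0.652, 0.001]
wrist_force: [-0.1, -0.0, -1.4]
opening: 0.274
grasp_force: 61.9
[-0.07155726  0.03344685] [ 0.0026 -0.0026  0.0499]
```

```bash
python3 -m jog '[0.0025,-0.002,0,0,0,0,1, 0.0025,-0.002,0.012,0,0,0,1, 0.0025,-0.002,0.024,0,0,0,1, 0.0025,-0.002,0.036,0,0,0,1, 0.0025,-0.002,0.036,0,0,0,1]'
python3 -c "
from h import *
x=np.array([.4886,-.0145,-.149]);print(rel(get_obs()['eef_pos'],x))"
```

```text
time_s: 22.25
eef_pos: [0.4183, 0.0334, 0.1235]
eef_rot: [-0.001, 0.758, 0.652, -0.001]
wrist_force: [1.2, 0.0, -3.3]
opening: 0.272
grasp_force: 70.3
[-0.07657934  0.03691523]
```

```bash
python3 -m jog '[0,0,0.006,0,0,0,1, 0,0,0.01,0,0,0,1, 0,0,0.012,0,0,0,1, 0,0,0.012,0,0,0,1]'
```

```text
time_s: 22.75
eef_pos: [0.4186, 0.0337, 0.1123]
eef_rot: [-0.001, 0.758, 0.653, -0.0]
wrist_force: [-1.2, 0.0, -1.8]
opening: 0.271
grasp_force: 70.4
```

```bash
python3 -m jog '[0,0,0.001,0,0,0,1, 0,0,0.001,0,0,0,0.66, 0,0,0.001,0,0,0,0.62, 0,0,0.001,0,0,0,0.62, 0,0,-0.01,0,0,0,0.62, 0,0,-0.04,0,0,0,0.62, 0,0,-0.09,0,0,0,0.62, 0,0,-0.15,0,0,0,0.6, 0,0,-0.22,0,0,0,0.5, 0,0,-0.22,0,0,0,0.5, 0,0,-0.22,0,0,0,0.5]'
python3 - <<'E'
from h import *
a=np.arctan2(*rot().as_matrix()[[1,0],1]);print("yaw",a,go(wor((.045,-.07)),.2),go(wor((.045,-.005)),.2))
E
```

```text
time_s: 24.12
eef_pos: [0.4196, 0.0336, 0.3337]
eef_rot: [0.001, 0.758, 0.653, 0.001]
wrist_force: [0.0, -0.2, -0.5]
opening: 0.502
grasp_force: 0.0
yaw -0.14894616503253075 [0.1959 0.1193 0.134 ] [0.2607 0.1242 0.134 ]
```

```bash
python3 -m jog '[0.05,0.03,0,0,0,0.04,0.5, 0.1,0.06,0,0,0,0.075,0.5, 0.15,0.09,0,0,0,0.075,0.5, 0.196,0.119,0.03,0,0,0.075,0.5, 0.196,0.119,0.08,0,0,0.075,0.5, 0.196,0.119,0.125,0,0,0.075,0.5, 0.196,0.119,0.125,0,0,0.075,0.5, 0.196,0.119,0.125,0,0,0.075,0.5]'
python3 -c "
from h import *
print(go(wor((.045,-.07)),.118))"
```

```text
time_s: 25.12
eef_pos: [0.5664, 0.2098, 0.2086]
eef_rot: [0.0, 0.782, 0.624, 0.0]
wrist_force: [1.0, -0.2, -0.3]
opening: 0.501
grasp_force: 0.0
[-0.0001  0.0006  0.0906]
```

```bash
python3 -m jog '[0,0.0005,0.045,0,0,0,0.5, 0,0.0005,0.075,0,0,0,0.5, 0,0.0005,0.0906,0,0,0,0.5, 0,0.0005,0.0906,0,0,0,0.5, 0,0.0005,0.0906,0,0,0,0.8, 0,0.0005,0.0906,0,0,0,1, 0,0.0005,0.0906,0,0,0,1, 0,0.0005,0.0906,0,0,0,1, 0,0.0005,0.0906,0,0,0,1]'; python3 -m jog '[0,0,-0.01,0,0,0,1, 0,0,-0.03,0,0,0,1, 0,0,-0.06,0,0,0,1, 0,0,-0.1,0,0,0,1, 0,0,-0.16,0,0,0,1, 0,0,-0.165,0,0,0,1, 0,0,-0.165,0,0,0,1]'
python3 - <<'E'
from h import *
x=np.array([.4886,-.0145,-.149]);print(go(wor((.074,-.036),x),.28),go(wor((.074,-.126),x),.28))
E
```

```text
time_s: 26.25
eef_pos: [0.568, 0.21, 0.1195]
eef_rot: [0.001, 0.782, 0.624, 0.002]
wrist_force: [-0.6, 0.4, 7.2]
opening: 0.269
grasp_force: 59.6
time_s: 27.12
eef_pos: [0.5663, 0.2098, 0.2832]
eef_rot: [0.0, 0.782, 0.624, 0.0]
wrist_force: [-0.5, -0.7, -1.4]
opening: 0.269
grasp_force: 60.5
[-0.2663  0.0505  0.0031] [-0.3561  0.0573  0.0031]
```

```bash
python3 -m jog '[-0.04,0.01,0,0,0,0,1, -0.1,0.03,0,0,0,-0.03,1, -0.16,0.045,0,0,0,-0.075,1, -0.22,0.055,0,0,0,-0.075,1, -0.28,0.055,0,0,0,-0.075,1, -0.32,0.055,0,0,0,-0.075,1, -0.33,0.055,0,0,0,-0.075,1, -0.33,0.055,0,0,0,-0.075,1, -0.33,0.055,0,0,0,-0.075,1, -0.33,0.055,0,0,0,-0.075,1]'
python3 - <<'E'
from h import *
C=np.array([.4886,-.0145,-.149])
t=camera("wrist")
for s in((.012,.012,.04),(.04,.04,.12)):
    x,c=edgefit(t,RIM,C,s);print(x.round(4),c,go(wor((.074,-.036),x),.28))
save(t,"w10.png",s=1.5)
E
```

```text
time_s: 28.38
eef_pos: [0.547, -0.1229, 0.282]
eef_rot: [-0.0, 0.757, 0.653, -0.0]
wrist_force: [0.2, 1.2, -1.1]
opening: 0.271
grasp_force: 60.5
[ 0.4875 -0.0151 -0.139 ] 1.466374158859253 [ 0.0626 -0.0004  0.0021]
[ 0.4875 -0.0152 -0.1388] 1.4665368795394897 [ 0.0626 -0.0004  0.0021]
```

```bash
python3 -m jog '[0.03,-0.0004,0,0,0,-0.008,1, 0.0626,-0.0004,0,0,0,-0.008,1, 0.0626,-0.0004,0,0,0,-0.008,1, 0.0626,-0.0004,0.05,0,0,-0.008,1, 0.0626,-0.0004,0.1,0,0,-0.008,1, 0.0626,-0.0004,0.11,0,0,-0.008,1, 0.0626,-0.0004,0.11,0,0,-0.008,1, 0.0626,-0.0004,0.11,0,0,-0.008,1]'
python3 -c "
from h import *
x=np.array([.4875,-.0151,-.139]);print(rel(get_obs()['eef_pos'],x),go(wor((.074,-.036),x),.112))"
```

```text
time_s: 29.42
eef_pos: [0.5573, -0.0629, 0.1747]
eef_rot: [0.002, 0.755, 0.656, 0.001]
wrist_force: [-0.1, 0.5, -0.5]
opening: 0.269
grasp_force: 60.4
[ 0.07574643 -0.03771389] [ 0.0018 -0.002   0.0627]
```

```bash
python3 -m jog '[0.001,-0.001,0,0,0,0,1, 0.001,-0.001,0.015,0,0,0,1, 0.001,-0.001,0.03,0,0,0,1, 0.001,-0.001,0.045,0,0,0,1, 0.001,-0.001,0.056,0,0,0,1, 0.001,-0.001,0.062,0,0,0,1, 0.001,-0.001,0.062,0,0,0,1]'
python3 -c "
from h import *
x=np.array([.4875,-.0151,-.139]);print(rel(get_obs()['eef_pos'],x))"
```

```text
time_s: 30.3
eef_pos: [0.555, -0.0613, 0.1099]
eef_rot: [-0.0, 0.755, 0.656, -0.0]
wrist_force: [2.0, -0.1, -2.2]
opening: 0.267
grasp_force: 60.6
[ 0.07321864 -0.03638435]
```

```bash
python3 -m jog '[0,0,0.0005,0,0,0,0.66, 0,0,0.0005,0,0,0,0.62, 0,0,0.0005,0,0,0,0.62, 0,0,-0.01,0,0,0,0.62, 0,0,-0.04,0,0,0,0.62, 0,0,-0.09,0,0,0,0.62, 0,0,-0.15,0,0,0,0.6, 0,0,-0.18,0,0,0,0.5, 0,0,-0.18,0,0,0,0.5, 0,0,-0.18,0,0,0,0.5]'
python3 - <<'E'
from h import *
a=np.arctan2(*rot().as_matrix()[[1,0],1]);print("yaw",a,go(wor((.045,-.005)),.2))
E
```

```text
time_s: 31.55
eef_pos: [0.554, -0.0609, 0.2892]
eef_rot: [-0.001, 0.755, 0.656, -0.001]
wrist_force: [-0.0, 0.4, 0.5]
opening: 0.497
grasp_force: 0.0
yaw -0.14096399576813956 [ 0.3343 -0.0195  0.0894]
```

```bash
python3 -m jog '[0.06,-0.004,0,0,0,0.04,0.5, 0.12,-0.008,0,0,0,0.083,0.5, 0.18,-0.012,0,0,0,0.083,0.5, 0.24,-0.016,0,0,0,0.083,0.5, 0.3,-0.0195,0,0,0,0.083,0.5, 0.334,-0.0195,0.04,0,0,0.083,0.5, 0.334,-0.0195,0.08,0,0,0.083,0.5, 0.334,-0.0195,0.08,0,0,0.083,0.5, 0.334,-0.0195,0.08,0,0,0.083,0.5]'
python3 -c "
from h import *
print(go(wor((.045,-.005)),.118))"
```

```text
time_s: 32.67
eef_pos: [0.5827, 0.2719, 0.2106]
eef_rot: [-0.0, 0.782, 0.623, -0.0]
wrist_force: [0.2, 0.2, 0.5]
opening: 0.495
grasp_force: 0.0
[ 0.0008 -0.0014  0.0926]
```

```bash
python3 -m jog '[0.0008,-0.0014,0.045,0,0,0,0.5, 0.0008,-0.0014,0.075,0,0,0,0.5, 0.0008,-0.0014,0.0925,0,0,0,0.5, 0.0008,-0.0014,0.0925,0,0,0,0.5, 0.0008,-0.0014,0.0925,0,0,0,0.8, 0.0008,-0.0014,0.0925,0,0,0,1, 0.0008,-0.0014,0.0925,0,0,0,1, 0.0008,-0.0014,0.0925,0,0,0,1, 0.0008,-0.0014,0.0925,0,0,0,1]'; python3 -m jog '[0,0,-0.01,0,0,0,1, 0,0,-0.03,0,0,0,1, 0,0,-0.06,0,0,0,1, 0,0,-0.1,0,0,0,1, 0,0,-0.16,0,0,0,1, 0,0,-0.165,0,0,0,1, 0,0,-0.165,0,0,0,1]'
python3 - <<'E'
from h import *
x=np.array([.4875,-.0151,-.139]);print(go(wor((.074,.036),x),.28),go(wor((.074,-.09),x),.28))
E
```

```text
time_s: 33.8
eef_pos: [0.5827, 0.2737, 0.1199]
eef_rot: [0.001, 0.782, 0.624, 0.002]
wrist_force: [0.0, 0.2, 7.0]
opening: 0.272
grasp_force: 59.5
time_s: 34.67
eef_pos: [0.5811, 0.2735, 0.284]
eef_rot: [0.0, 0.782, 0.624, 0.001]
wrist_force: [0.2, 0.3, -1.5]
opening: 0.271
grasp_force: 60.0
[-0.26    0.0434  0.0039] [-0.3856  0.0541  0.0038]
```

```bash
python3 -m jog '[-0.04,0.01,0,0,0,0,1, -0.1,0.03,0,0,0,-0.03,1, -0.16,0.045,0,0,0,-0.083,1, -0.22,0.054,0,0,0,-0.083,1, -0.28,0.054,0,0,0,-0.083,1, -0.34,0.054,0,0,0,-0.083,1, -0.386,0.054,0,0,0,-0.083,1, -0.386,0.054,0,0,0,-0.083,1, -0.386,0.054,0,0,0,-0.083,1, -0.386,0.054,0,0,0,-0.083,1]'
python3 - <<'E'
from h import *
C=np.array([.4875,-.0151,-.139])
t=camera("wrist")
for s in((.012,.012,.04),(.04,.04,.12)):
    x,c=edgefit(t,RIM,C,s);print(x.round(4),c,go(wor((.074,.036),x),.28))
save(t,"w11.png",s=1.5)
print(np.arctan2(*rot().as_matrix()[[1,0],1]))
E
```

```text
time_s: 35.92
eef_pos: [0.5482, -0.1135, 0.2821]
eef_rot: [-0.001, 0.755, 0.656, -0.0]
wrist_force: [0.4, 0.1, -0.2]
opening: 0.267
grasp_force: 60.0
[ 0.4876 -0.015  -0.1335] 1.2551219463348389 [0.1255 0.     0.0023]
[ 0.4876 -0.015  -0.1341] 1.255061388015747 [0.1255 0.     0.0023]
-0.13903525947730966
```

```bash
python3 -m jog '[0.05,0,0,0,0,-0.005,1, 0.1,0,0,0,0,-0.005,1, 0.1255,0,0,0,0,-0.005,1, 0.1255,0,0,0,0,-0.005,1, 0.1255,0,0.05,0,0,-0.005,1, 0.1255,0,0.1,0,0,-0.005,1, 0.1255,0,0.11,0,0,-0.005,1, 0.1255,0,0.11,0,0,-0.005,1, 0.1255,0,0.11,0,0,-0.005,1]'
python3 -c "
from h import *
x=np.array([.4876,-.015,-.134]);print(rel(get_obs()['eef_pos'],x),go(wor((.074,.036),x),.112))"
```

```text
time_s: 37.1
eef_pos: [0.5675, 0.0088, 0.1752]
eef_rot: [0.002, 0.754, 0.657, 0.001]
wrist_force: [-0.1, -1.0, -0.0]
opening: 0.273
grasp_force: 60.0
[0.07600525 0.03424521] [ 0.0018 -0.0023  0.0632]
```

```bash
python3 -m jog '[0.001,-0.001,0,0,0,0,1, 0.001,-0.001,0.015,0,0,0,1, 0.001,-0.001,0.03,0,0,0,1, 0.001,-0.001,0.045,0,0,0,1, 0.001,-0.001,0.056,0,0,0,1, 0.001,-0.001,0.062,0,0,0,1, 0.001,-0.001,0.062,0,0,0,1]'
python3 -c "
from h import *
x=np.array([.4876,-.015,-.134]);print(rel(get_obs()['eef_pos'],x))"
```

```text
time_s: 37.98
eef_pos: [0.5649, 0.0104, 0.1103]
eef_rot: [-0.0, 0.753, 0.657, -0.0]
wrist_force: [1.5, -0.3, -2.2]
opening: 0.272
grasp_force: 60.5
[0.07316824 0.03552959]
```

```bash
python3 -m jog '[0,0,0.0005,0,0,0,0.66, 0,0,0.0005,0,0,0,0.62, 0,0,0.0005,0,0,0,0.62, 0,0,-0.01,0,0,0,0.62, 0,0,-0.04,0,0,0,0.62, 0,0,-0.09,0,0,0,0.62, 0,0,-0.15,0,0,0,0.6, 0,0,-0.21,0,0,0,0.5, 0,0,-0.27,0,0,0,0.5, -0.06,0,-0.29,0,0,0,0.4, -0.12,0,-0.29,0,0,0,0.3, -0.18,0.01,-0.29,0,0,0,0.2, -0.24,0.02,-0.29,0,0,0,0.2, -0.3,0.027,-0.29,0,0,0,0.2, -0.36,0.027,-0.29,0,0,0,0.2, -0.39,0.027,-0.29,0,0,0,0.2, -0.39,0.027,-0.29,0,0,0,0.2, -0.39,0.027,-0.29,0,0,0,0.2, -0.39,0.027,-0.29,0,0,0,0.2]'
python3 - <<'E'
from h import *
t=camera("wrist");save(t,"w12.png",s=1.5)
print(get_obs()["eef_pos"],np.array(t["extrinsics"])[:3,3],[(np.round(d["xyz"],3),d["confidence"]) for d in spot_in(t,"hook")[:2]],[(np.round(d["xyz"],3),d["confidence"]) for d in spot_in(t,"caddy_grip")[:2]])
E
```

```text
time_s: 40.35
eef_pos: [0.5393, -0.3782, 0.4013]
eef_rot: [0.0, 0.753, 0.658, 0.0]
wrist_force: [0.6, 0.6, -0.5]
opening: 0.8
grasp_force: 0.0
[ 0.53932808 -0.37824694  0.40129379] [ 0.54846387 -0.30725122  0.51880421] [(array([ 0.566, -0.276,  0.012]), 0.89)] []
```

View pics/w12.png

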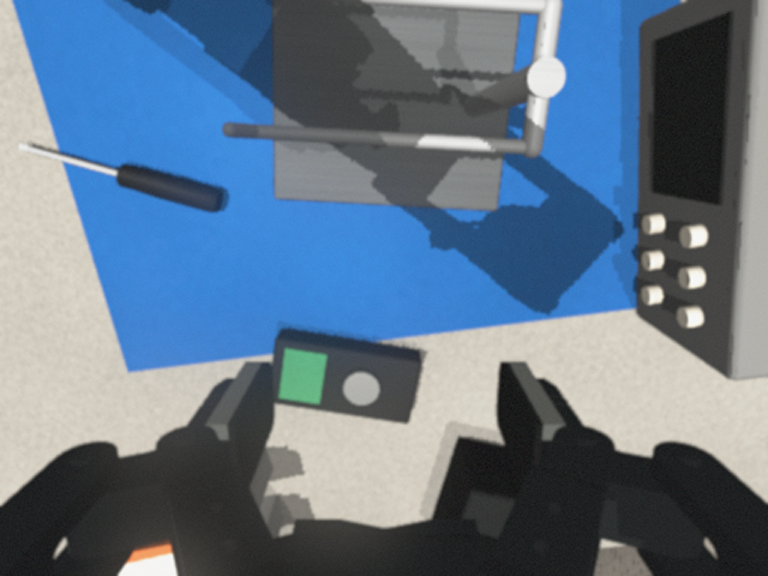

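The 14th view shows the lower prong running from its tip at (231,130) to the cross-bar at (536,147). The post top is at (546,77) and the base plate's near corners are at (275,199) and (498,208). I'll fit the hook from those points, then refine by edges.

```bash
cat >> h.py <<'E'
HK=[(-.055,-.1,.175,-.1,.012),(-.055,-.1,-.055,.1,.012),(.175,-.1,.175,.1,.012),(-.055,.1,.175,.1,.012)]+[(-.018,s*.036+e,.135,s*.036+e,.225) for s in(-1,1) for e in(-.004,.004)]*2
E
python3 - <<'E'
from h import *
t=camera("wrist")
P=[(-55,-100,12),(175,-100,12),(-27,-36,244),(140,-36,225),(140,0,229)]
x,r=fit(t,np.array(P)/1000,np.array([(275,199.5),(498,208.5),(231,130),(536,147),(546,77)])/1.5-.2,[.55,-.27,-.15]);print(x.round(4),r.round(1).tolist())
e,c=edgefit(t,HK,x,(.02,.02,.06));print(e.round(4),c)
E
```

```text
[ 0.502  -0.2602 -0.184 ] [[-0.1, 0.0], [1.0, 1.6], [0.9, -0.1], [-1.0, -0.8], [-0.3, 0.2]]
[ 0.4986 -0.2594 -0.1775] 2.523510217666626
```

```bash
python3 -m jog '[0.05,0,-0.02,0,0,0,0.2, 0.1,0,-0.04,0,0,0,0.2, 0.1,0,-0.04,0,0,0,0.2, 0.1,0,-0.04,0,0,0,0.2, 0.1,0,-0.04,0,0,0,0.2]'
python3 - <<'E'
from h import *
t=camera("wrist")
for x0,s in(([.55,-.27,-.15],(.03,.03,.1)),):
    e,c=edgefit(t,HK,x0,s);print(e.round(4),c)
e,c=edgefit(t,HK[:4],x0,s);print("base",e.round(4),c)
e,c=edgefit(t,HK[4:],x0,(.03,.03,.1));print("prongs",e.round(4),c)
x,c=edgefit(t,RIM,[.4876,-.015,-.134],(.04,.04,.12));print("caddy",x.round(4),c)
for z in("hook",):print([(np.round(d["xyz"],3)) for d in spot_in(t,z)])
for c in(t,camera("scene"),camera("top")):print("grip",[(np.round(d["xyz"],3),round(d["confidence"],2)) for d in spot_in(c,"caddy_grip")[:2]])
E
```

```text
time_s: 41.18
eef_pos: [0.552, -0.2815, 0.4395]
eef_rot: [-0.001, 0.754, 0.657, -0.0]
wrist_force: [-0.9, 1.1, -0.3]
opening: 0.798
grasp_force: 0.0
[ 0.5313 -0.2663 -0.1757] 1.7858680486679077
base [ 0.5311 -0.2679 -0.1807] 2.3614535331726074
prongs [ 0.52   -0.2639 -0.1773] 1.2501745223999023
caddy [ 0.5031 -0.0397 -0.014 ] 3.799924850463867
[array([ 0.566, -0.267,  0.01 ])]
grip [(array([ 0.469, -0.073,  0.029]), 0.75)]
grip [(array([ 0.49 , -0.016,  0.043]), 0.95)]
grip [(array([ 0.483, -0.008,  0.006]), 0.96), (array([ 0.408, -0.041,  0.117]), 0.56)]
```

```bash
python3 - <<'E'
from h import *
t=camera("wrist")
for S in(HK,HK[:4],HK[4:]):
    e,c=edgefit(t,S,[.502,-.26,-.184],(.025,.02,.05));print(e.round(4),c)
print(go((.474,-.114),.33))
E
```

```text
[ 0.4987 -0.2595 -0.1793] 1.4229695796966553
[ 0.5131 -0.2652 -0.1757] 1.998274803161621
[ 0.5023 -0.2601 -0.1774] 0.8546825647354126
[ 0.1547 -0.1003  0.1105]
```

```bash
python3 -m jog '[0.05,-0.04,0,0,0,0,0, 0.1,-0.08,0,0,0,0,0, 0.155,-0.1,0.03,0,0,0,0, 0.155,-0.1,0.08,0,0,0,0, 0.155,-0.1,0.11,0,0,0,0, 0.155,-0.1,0.11,0,0,0,0, 0.155,-0.1,0.11,0,0,0,0]'
python3 - <<'E'
from h import *
t=camera("wrist");C=[.4876,-.015,-.134]
for s in((.02,.02,.06),(.05,.05,.12)):
    x,c=edgefit(t,RIM,C,s);print("caddy",x.round(4),c)
BAR=[(s*.008,-.058,s*.008,.058,.193) for s in(-1,1)]+[(-.008,s*.022,.008,s*.022,.193) for s in(-1,1)]*2
b,c=edgefit(t,BAR,C,(.02,.02,.06));print("bar",b.round(4),c)
b,c=edgefit(t,BAR+RIM,C,(.02,.02,.06));print("both",b.round(4),c)
print([(np.round(d["xyz"],3),round(d["confidence"],2)) for d in spot_in(t,"caddy_grip")[:3]])
print([(np.round(d["xyz"],3),rel(d["xyz"],x).round(3),round(d["confidence"],2)) for d in spot_in(t,"module0")[:5]])
print(go(wor((0,0),b),.25),np.arctan2(*rot().as_matrix()[[1,0],1]))
E
```

```text
time_s: 42.45
eef_pos: [0.4751, -0.114, 0.3324]
eef_rot: [0.001, 0.754, 0.657, 0.0]
wrist_force: [-0.4, -0.5, -0.1]
opening: 1.0
grasp_force: 0.0
caddy [ 0.486  -0.0137 -0.0973] 1.2615439891815186
caddy [ 0.486  -0.0137 -0.0973] 1.2614599466323853
bar [ 0.501  -0.0167 -0.1014] 1.0917202234268188
both [ 0.4858 -0.0147 -0.0844] 1.363910436630249
[(array([ 0.487, -0.014,  0.019]), 0.68)]
[(array([ 0.549, -0.06 ,  0.116]), array([ 0.068, -0.04 ]), 0.92), (array([0.561, 0.012, 0.114]), array([0.072, 0.032]), 0.65)]
[ 0.1    -0.0032  0.0824] -0.13640562335827933
```

```bash
python3 -m jog '[0.05,-0.002,0,0,0,-0.02,0, 0.1,-0.003,0,0,0,-0.04,0, 0.1,-0.003,0.04,0,0,-0.04,0, 0.1,-0.003,0.07,0,0,-0.04,0, 0.1,-0.003,0.08,0,0,-0.04,0, 0.1,-0.003,0.08,0,0,-0.04,0]'
python3 - <<'E'
from h import *
x=np.array([.486,-.014,-.0975])
for n in("scene","top","wrist"):
    t=camera(n)
    print(n,[(np.round(d["xyz"],3),rel(d["xyz"],x).round(3),round(d["confidence"],2)) for d in spot_in(t,"module0")[:9]])
print(go(wor((0,0),x),.191),np.arctan2(*rot().as_matrix()[[1,0],1]))
# bar in wrist frame: horizontal profile near bar front
BAR=[(s*.008,.0,s*.008,.058,.193) for s in(-1,1)]
b,c=edgefit(t,BAR,x,(.012,.005,.04));print(b.round(4),c)
u=proj(t,[list(wor((s,.03),x))+[.193] for s in(-.05,.05)]).round().astype(int);print(u.tolist())
r=t["frame"][u[0][1]-1:u[0][1]+2,u[0][0]:u[1][0]].mean(axis=(0));print(r[::4].astype(int).tolist())
E
```

```text
time_s: 43.35
eef_pos: [0.4852, -0.0143, 0.2512]
eef_rot: [0.0, 0.74, 0.672, 0.0]
wrist_force: [-0.2, 0.2, 0.3]
opening: 1.0
grasp_force: 0.0
scene [(array([ 0.567, -0.066,  0.101]), array([ 0.086, -0.044]), 0.66), (array([0.714, 0.359, 0.071]), array([0.191, 0.393]), 0.58), (array([0.569, 0.006, 0.098]), array([0.081, 0.028]), 0.53), (array([0.435, 0.018, 0.068]), array([-0.054,  0.027]), 0.42)]
top [(array([0.699, 0.27 , 0.094]), array([0.184, 0.303]), 0.59), (array([0.639, 0.077, 0.111]), array([0.143, 0.105]), 0.42)]
wrist [(array([ 0.55 , -0.056,  0.112]), array([ 0.068, -0.036]), 0.96), (array([0.632, 0.073, 0.106]), array([0.136, 0.101]), 0.92), (array([ 0.419, -0.033,  0.117]), array([-0.065, -0.025]), 0.85), (array([0.424, 0.027, 0.122]), array([-0.066,  0.035]), 0.74), (array([0.558, 0.015, 0.112]), array([0.069, 0.035]), 0.58)]
[0.0003 0.0004 0.0607] -0.09625518732619213
[ 0.4867 -0.01   -0.1062] 1.4380842447280884
[[167, 172], [348, 172]]
[[84, 91, 92], [69, 76, 77], [71, 77, 78], [79, 85, 85], [79, 85, 85], [79, 85, 84], [82, 88, 85], [81, 88, 85], [82, 88, 85], [85, 90, 88], [82, 89, 86], [84, 89, 87], [84, 90, 86], [132, 141, 134], [82, 87, 83], [133, 141, 135], [117, 125, 119], [108, 116, 111], [110, 117, 112], [131, 134, 131], [237, 237, 236], [237, 237, 235], [236, 236, 235], [235, 235, 233], [236, 236, 234], [235, 235, 233], [228, 228, 227], [146, 156, 150], [148, 157, 149], [111, 117, 112], [99, 106, 101], [92, 98, 94], [112, 121, 116], [88, 93, 88], [87, 93, 89], [87, 92, 88], [87, 92, 88], [87, 92, 88], [87, 93, 88], [87, 93, 89], [86, 92, 88], [86, 92, 88], [69, 73, 70], [66, 72, 68], [68, 71, 69], [111, 118, 113]]
```

All four modules stand in the caddy and the bar is under the gripper to within 1 mm. I'll grip it and lift.

```bash
python3 -m jog '[0,0.001,0.03,0,0,0,0.3, 0,0.001,0.05,0,0,0,0.5, 0,0.001,0.061,0,0,0,0.5, 0,0.001,0.061,0,0,0,0.6, 0,0.001,0.061,0,0,0,0.8, 0,0.001,0.061,0,0,0,1, 0,0.001,0.061,0,0,0,1, 0,0.001,0.061,0,0,0,1]'; python3 -m jog '[0,0,-0.005,0,0,0,1, 0,0,-0.012,0,0,0,1, 0,0,-0.02,0,0,0,1, 0,0,-0.02,0,0,0,1, 0,0,-0.02,0,0,0,1]'
```

```text
time_s: 44.65
eef_pos: [0.4865, -0.0142, 0.1909]
eef_rot: [0.001, 0.74, 0.672, 0.0]
wrist_force: [-1.6, 0.8, 5.8]
opening: 0.172
grasp_force: 60.0
time_s: 45.28
eef_pos: [0.4858, -0.0141, 0.2095]
eef_rot: [-0.0, 0.74, 0.672, -0.0]
wrist_force: [0.1, -0.2, -7.4]
opening: 0.175
grasp_force: 58.6
```

```bash
python3 -m jog '[0,0,-0.015,0,0,0,1, 0,0,-0.035,0,0,0,1, 0,0,-0.055,0,0,0,1, 0,0,-0.065,0,0,0,1, 0,-0.015,-0.065,0,0,0,1, -0.005,-0.04,-0.065,0,0,0,1, -0.015,-0.065,-0.065,0,0,0,1, -0.035,-0.085,-0.065,0,0,0.01,1, -0.06,-0.1,-0.065,0,0,0.025,1, -0.09,-0.11,-0.065,0,0,0.04,1, -0.12,-0.11,-0.065,0,0,0.055,1, -0.15,-0.11,-0.065,0,0,0.07,1, -0.18,-0.11,-0.065,0,0,0.082,1, -0.205,-0.11,-0.065,0,0,0.082,1, -0.222,-0.11,-0.065,0,0,0.082,1, -0.231,-0.11,-0.065,0,0,0.082,1, -0.231,-0.11,-0.065,0,0,0.082,1, -0.231,-0.11,-0.065,0,0,0.082,1]'
python3 - <<'E'
from h import *
H=np.array([.5015,-.26,-.178]);o=get_obs()
print(rel(o["eef_pos"],H),o["eef_pos"][2],np.arctan2(*rot().as_matrix()[[1,0],1]),go(wor((.01,0),H),.274))
t=camera("wrist")
print([(np.round(d["xyz"],3),rel(d["xyz"],o["eef_pos"][:2].tolist()+[-.178]).round(3)) for d in spot_in(t,"module0")[:5]])
E
```

```text
time_s: 47.52
eef_pos: [0.3543, -0.2327, 0.2745]
eef_rot: [-0.0, 0.767, 0.642, 0.0]
wrist_force: [-0.2, 0.2, -7.1]
opening: 0.173
grasp_force: 59.0
[-0.14966857  0.00080243] 0.2745393139709264 -0.17736420109932527 [-0.0009  0.1597  0.0005]
[(array([ 0.298, -0.188,  0.203]), array([-0.063,  0.035])), (array([ 0.285, -0.246,  0.192]), array([-0.066, -0.026])), (array([ 0.428, -0.209,  0.2  ]), array([0.068, 0.036])), (array([ 0.566, -0.262,  0.01 ]), array([0.214, 0.009])), (array([ 0.413, -0.271,  0.19 ]), array([ 0.064, -0.027]))]
```

```bash
python3 -m jog '[0,0.01,0,0,0,0,1, 0,0.025,0,0,0,0,1, 0,0.045,0,0,0,0,1, 0,0.065,0,0,0,0,1, 0,0.08,0,0,0,0,1, 0,0.09,0,0,0,0,1, 0,0.09,0,0,0,0,1]'; python3 -m jog '[0,0.01,0,0,0,0,1, 0,0.025,0,0,0,0,1, 0,0.04,0,0,0,0,1, 0,0.055,0,0,0,0,1, 0,0.065,0,0,0,0,1, 0,0.075,0,0,0,0,1, 0,0.08,0,0,0,0,1, 0,0.08,0,0,0,0,1]'
python3 - <<'E'
from h import *
H=np.array([.5015,-.26,-.178]);o=get_obs();print(rel(o["eef_pos"],H),np.arctan2(*rot().as_matrix()[[1,0],1]))
E
```

```text
time_s: 48.5
eef_pos: [0.4434, -0.2494, 0.2745]
eef_rot: [-0.0, 0.767, 0.642, -0.0]
wrist_force: [0.5, -0.4, -6.6]
opening: 0.173
grasp_force: 59.0
time_s: 49.5
eef_pos: [0.5218, -0.2636, 0.2746]
eef_rot: [-0.0, 0.767, 0.642, -0.0]
wrist_force: [0.3, 0.6, -7.2]
opening: 0.171
grasp_force: 59.1
[2.06072619e-02 4.48990681e-05] -0.17783593618182855
```

Nothing touched on the way in. I'll lower slowly onto the prongs.

```bash
python3 -m jog '[0,0,0.008,0,0,0,1, 0,0,0.016,0,0,0,1, 0,0,0.022,0,0,0,1, 0,0,0.026,0,0,0,1, 0,0,0.026,0,0,0,1]'; python3 -m jog '[0,0,0.002,0,0,0,1, 0,0,0.004,0,0,0,1, 0,0,0.004,0,0,0,1]'
```

```text
time_s: 50.12
eef_pos: [0.5214, -0.2634, 0.2482]
eef_rot: [-0.0, 0.767, 0.641, -0.0]
wrist_force: [-0.0, 0.0, -6.7]
opening: 0.17
grasp_force: 59.1
time_s: 50.5
eef_pos: [0.5215, -0.2635, 0.2445]
eef_rot: [-0.0, 0.767, 0.641, -0.0]
wrist_force: [0.1, -0.8, -7.7]
opening: 0.177
grasp_force: 59.1
```

```bash
python3 -m jog '[0,0,0.001,0,0,0,1, 0,0,0.002,0,0,0,1, 0,0,0.002,0,0,0,1]'; python3 -m jog '[0,0,0.001,0,0,0,1, 0,0,0.0015,0,0,0,1, 0,0,0.0015,0,0,0,1]'
```

```text
time_s: 50.88
eef_pos: [0.5217, -0.2636, 0.2429]
eef_rot: [0.0, 0.767, 0.641, 0.0]
wrist_force: [-0.2, -0.2, -6.9]
opening: 0.174
grasp_force: 59.3
time_s: 51.25
eef_pos: [0.5218, -0.2637, 0.2427]
eef_rot: [0.001, 0.767, 0.642, 0.0]
wrist_force: [-5.0, 3.0, 4.7]
opening: 0.178
grasp_force: 60.7
```

```bash
python3 -m jog '[0,0,-0.0005,0,0,0,1, 0,0,-0.0005,0,0,0,0.8, 0,0,-0.0005,0,0,0,0.7, 0,0,-0.0005,0,0,0,0.55, 0,0,-0.0005,0,0,0,0.5, 0,0,-0.0005,0,0,0,0.5]'
python3 - <<'E'
from h import *
H=np.array([.5015,-.26,-.178]);o=get_obs();p=o["eef_pos"];f=p[:2].tolist()+[-.178]
for n in("wrist","scene"):
    t=camera(n)
    print(n,[(np.round(d["xyz"],3),rel(d["xyz"],f).round(3)) for d in spot_in(t,"module0")[:6]],[np.round(d["xyz"],3) for d in spot_in(t,"caddy")[:2]])
E
```

```text
time_s: 52.0
eef_pos: [0.5217, -0.2636, 0.2417]
eef_rot: [0.0, 0.767, 0.641, 0.0]
wrist_force: [-0.2, -0.4, 0.8]
opening: 0.502
grasp_force: 0.0
wrist [(array([ 0.598, -0.239,  0.161]), array([0.071, 0.037])), (array([ 0.554, -0.297,  0.145]), array([ 0.037, -0.027])), (array([ 0.455, -0.275,  0.159]), array([-0.064, -0.023])), (array([ 0.47 , -0.212,  0.17 ]), array([-0.06 ,  0.041]))] [array([ 0.524, -0.246,  0.113])]
scene [(array([0.657, 0.06 , 0.068]), array([0.076, 0.343])), (array([0.717, 0.258, 0.069]), array([0.1  , 0.548])), (array([ 0.612, -0.244,  0.142]), array([0.085, 0.035])), (array([0.712, 0.352, 0.068]), array([0.079, 0.64 ])), (array([ 0.568, -0.315,  0.129]), array([ 0.054, -0.042])), (array([ 0.476, -0.214,  0.106]), array([-0.053,  0.041]))] [array([ 0.524, -0.263,  0.095])]
```

```bash
python3 -m jog '[0,0,-0.01,0,0,0,0.4, 0,0,-0.025,0,0,0,0.4, 0,0,-0.05,0,0,0,0.4, 0,0,-0.09,0,0,0,0.4, 0,0,-0.15,0,0,0,0.4, 0,0,-0.15,0,0,0,0.4, -0.06,0,-0.15,0,0,0,0.4, -0.12,0,-0.15,0,0,0,0.4, -0.12,0,-0.15,0,0,0,0.4, -0.12,0,-0.15,0,0,0,0.4, -0.12,0,-0.15,0,0,0,0.4]'
python3 - <<'E'
from h import *
X=np.array([.5215,-.2635,-.178])
RZ=[(a,b,d,e,z+.052) for a,b,d,e,z in RIM]
for n in("wrist","scene"):
    for k in range(2):
        t=camera(n);print(n,[(np.round(d["xyz"],3),rel(d["xyz"],X).round(3),round(d["confidence"],2)) for d in spot_in(t,"module0")[:7]])
        print([(k2,np.round(d["xyz"],3)) for k2 in("caddy","lever_tip","mug","screwdriver","meter") for d in spot_in(t,k2)[:1]])
    print(edgefit(t,RZ,X,(.02,.02,.06)))
E
```

```text
time_s: 53.68
eef_pos: [0.5008, -0.3805, 0.392]
eef_rot: [0.0, 0.767, 0.642, 0.0]
wrist_force: [-1.0, -0.7, -0.6]
opening: 0.599
grasp_force: 0.0
wrist [(array([ 0.598, -0.254,  0.167]), array([0.073, 0.023]), 0.68), (array([ 0.558, -0.313,  0.16 ]), array([ 0.044, -0.042]), 0.67), (array([ 0.453, -0.283,  0.169]), array([-0.064, -0.031]), 0.56)]
[('caddy', array([ 0.519, -0.258,  0.076])), ('lever_tip', array([ 0.453, -0.284,  0.168])), ('screwdriver', array([ 0.321, -0.318,  0.024])), ('meter', array([ 0.474, -0.545,  0.034]))]
wrist [(array([ 0.596, -0.252,  0.166]), array([0.072, 0.025]), 0.82), (array([ 0.454, -0.285,  0.167]), array([-0.063, -0.033]), 0.81), (array([ 0.466, -0.231,  0.16 ]), array([-0.06 ,  0.022]), 0.8), (array([ 0.556, -0.314,  0.157]), array([ 0.043, -0.043]), 0.58)]
[('caddy', array([ 0.52 , -0.257,  0.071])), ('screwdriver', array([ 0.316, -0.321,  0.023])), ('meter', array([ 0.473, -0.542,  0.032]))]
(array([ 0.52622417, -0.26734867, -0.17685199]), np.float64(1.8291075229644775))
scene [(array([ 0.571, -0.315,  0.132]), array([ 0.058, -0.042]), 0.81), (ar
[... 559 characters left out ...]
array([ 0.568, -0.316,  0.132]), array([ 0.055, -0.043]), 0.89), (array([0.661, 0.063, 0.071]), array([0.08 , 0.346]), 0.7), (array([ 0.467, -0.288,  0.118]), array([-0.049, -0.033]), 0.63), (array([0.717, 0.257, 0.064]), array([0.1  , 0.547]), 0.56), (array([ 0.473, -0.223,  0.121]), array([-0.055,  0.032]), 0.55), (array([ 0.616, -0.244,  0.144]), array([0.09 , 0.035]), 0.52), (array([0.713, 0.36 , 0.07 ]), array([0.078, 0.647]), 0.5)]
[('caddy', array([ 0.528, -0.262,  0.096])), ('mug', array([0.771, 0.093, 0.058])), ('screwdriver', array([ 0.331, -0.323,  0.023])), ('meter', array([ 0.572, -0.315,  0.134]))]
(array([ 0.5252067 , -0.26178382, -0.20086191]), np.float64(0.9405586123466492))
```

```bash
python3 -m jog '[0,0,0,0,0,0,0.4, 0,0,0,0,0,0,0.4, 0,0,0,0,0,0,0.4, 0,0,0,0,0,0,0.4, 0,0,0,0,0,0,0.4, 0,0,0,0,0,0,0.4, 0,0,0,0,0,0,0.4, 0,0,0,0,0,0,0.4]' >/dev/null
python3 - <<'E'
from h import *
a=camera("scene")["frame"].astype(int)
for i in range(5): t=camera("scene")
b=t["frame"].astype(int);print("motion",np.abs(a-b).max(),(np.abs(a-b).max(2)>25).sum())
print([(k,rel(d["xyz"]).round(3),round(d["confidence"],2)) for k in("lever_tip","lever") for d in spot_in(t,k)[:2]])
print(hand_in())
E
```

```text
motion 29 1
[('lever', array([0.032, 0.068]), 0.38)]
the job is handed in; nothing more can be done
None
```

I handed in the job with the power lever pushed fully back first, all four modules standing in the caddy, and the caddy hanging still by its handle on both prongs; the linkage nudged the caddy a little during loading, and I saw no bystander touched.

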